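# Set out a shelf board with stop and try square

## Task

Get the clamped shelf board ready for marking out. First clear every wooden cleat off the board and lay each one flat, rib up, in a compartment of its own size in the hardware tray (long cleats in the long compartments, short ones in the short); then turn the knob of the edge stop until its pointer lines up with the pencil mark on the board; last, lay the try square with its stock standing on the counter, flush along the board's front edge with the blade over the board, and the end of the stock up against the stop, which must stay on its mark. Leave the crockery where it is.

Things in the scene. Friction and masses are not known exactly. Their poses are not given: they have to be found in the camera images.
- board: pale wooden shelf board, 180 mm deep (x) x 360 mm long (y) x 20 mm thick, clamped flat on the counter, does not move. Origin: centre of its underside on the counter; its front edge, facing the robot, is the plane x = -90 mm in its frame. Two clamps 32 mm high on its far corners (x 67 to 104 mm, y +-154 to +-176 mm).
- mark: dark pencil line on the board's top, 45 mm long, 3 mm wide, running square to the front edge, starting at that edge. Origin: middle of the line; x along the line, y along the board's front edge (same axes as the board).
- pointer (a point): tip, on the centreline, of the black 3 mm wide pointer that the aluminium stop block carries over the board, 23.5 mm up; same axes as the board. The block (30 mm cube at the front edge, 4 to 34 mm before it) runs from this point's plane, its working face (looking to the board's -y), 30 mm to +y. Slides only along the board's y and holds against pushes under about 10 N.
- knob (a joint): angle of the black knob that drives the stop, rad, 0 to 5.4; grows when turned clockwise seen from above. Each rad moves stop and pointer 10 mm towards the board's -y (away from the knob). Stays where it is left; needs about 0.15 N m.
- knob_grip (a point): grip point of that knob, on its upright axis: 67 mm above the counter, 6 mm below the top of the knob's bar, which is 42 mm long, 14 mm wide, 32 mm high. x along the bar; this frame turns with the knob. It sits on a grey gearbox 70 x 60 x 30 mm before the board's front edge, at (-135, 150) mm in the board's frame.
- tray: steel hardware tray, 231 (x) x 119 (y) mm, 18 mm high, fixed on the counter, with four compartments: the two long ones towards its -x (nearer the robot), the two short ones towards +x. Origin: centre of the underside.
- long_bay1 (a point): centre of the floor of a long compartment of the tray, 130 x 52 mm inside; x along its length, z up; floor 4 mm above the counter, walls 14 mm high above that floor
- long_bay2 (a point): centre of the floor of a long compartment of the tray, 130 x 52 mm inside; x along its length, z up; floor 4 mm above the counter, walls 14 mm high above that floor
- short_bay1 (a point): centre of the floor of a short compartment of the tray, 86 x 52 mm inside; x along its length, z up; floor 4 mm above the counter, walls 14 mm high above that floor
- short_bay2 (a point): centre of the floor of a short compartment of the tray, 86 x 52 mm inside; x along its length, z up; floor 4 mm above the counter, walls 14 mm high above that floor
- long1: dark wooden shelf cleat (long kind), T-shaped in section: flat base 116 x 40 x 8 mm with a rib along its whole middle, 14 mm wide, rising 22 mm above the base (30 mm in all), 80 g; lies rib up on the shelf board at the start. Origin: centre of the underside, x along the rib, z up. Grip across the rib. May be absent.
- long2: dark wooden shelf cleat (long kind), T-shaped in section: flat base 116 x 40 x 8 mm with a rib along its whole middle, 14 mm wide, rising 22 mm above the base (30 mm in all), 80 g; lies rib up on the shelf board at the start. Origin: centre of the underside, x along the rib, z up. Grip across the rib. May be absent.
- short1: dark wooden shelf cleat (short kind), T-shaped in section: flat base 72 x 40 x 8 mm with a rib along its whole middle, 14 mm wide, rising 22 mm above the base (30 mm in all), 53 g; lies rib up on the shelf board at the start. Origin: centre of the underside, x along the rib, z up. Grip across the rib. May be absent.
- short2: dark wooden shelf cleat (short kind), T-shaped in section: flat base 72 x 40 x 8 mm with a rib along its whole middle, 14 mm wide, rising 22 mm above the base (30 mm in all), 53 g; lies rib up on the shelf board at the start. Origin: centre of the underside, x along the rib, z up. Grip across the rib. May be absent.
- square: try square, about 280 g: brown wooden stock 36 (x) x 120 (y) x 50 mm high that stands by itself, and a steel blade 36 mm wide, 4 mm thick, 110 mm long, from the middle of the stock towards its +x, underside 21.5 mm up. Origin: centre of the stock's underside. Grip the stock's top across its 36 mm. When laid, its axes agree with the board's: +x face to the edge, +y end at the stop.
- face_a (a point): the +y end corner of the stock's brass-lined x face, 10 mm above its underside: in the square's frame (18, 60, 10) mm
- face_b (a point): the -y end corner of the same face: (18, -60, 10) mm
- mug: blue stoneware mug, 85 mm high, 80 mm across; a bystander, leave it where it stands. Origin: centre of its underside.
- bowl: white bowl, 45 mm high, 110 mm across; a bystander, leave it where it stands. Origin: centre of its underside.
- jar: amber glass jar with a wooden cap, 100 mm high, 64 mm across; a bystander, leave it where it stands. Origin: centre of its underside.
Things that resemble listed ones, but are neither listed nor needed, are in the scene too. What is shaped like the short2 but blue is not meant.

How it is judged (in metres and radians):
On the way, in this order (a step that is already met when the one before it is completed fails the run):
1. every cleat lies flat in a compartment of its own size (((x of long1 in the frame of long_bay1 between -0.012 and 0.012 m and y of long1 in the frame of long_bay1 between -0.01 and 0.01 m and z of long1 in the frame of long_bay1 between -0.004 and 0.004 m and angle between long1's own z axis and vertical below 0.08 rad) or (x of long1 in the frame of long_bay2 between -0.012 and 0.012 m and y of long1 in the frame of long_bay2 between -0.01 and 0.01 m and z of long1 in the frame of long_bay2 between -0.004 and 0.004 m and angle between long1's own z axis and vertical below 0.08 rad)) and ((x of long2 in the frame of long_bay1 between -0.012 and 0.012 m and y of long2 in the frame of long_bay1 between -0.01 and 0.01 m and z of long2 in the frame of long_bay1 between -0.004 and 0.004 m and angle between long2's own z axis and vertical below 0.08 rad) or (x of long2 in the frame of long_bay2 between -0.012 and 0.012 m and y of long2 in the frame of long_bay2 between -0.01 and 0.01 m and z of long2 in the frame of long_bay2 between -0.004 and 0.004 m and angle between long2's own z axis and vertical below 0.08 rad)) and ((x of short1 in the frame of short_bay1 between -0.012 and 0.012 m and y of short1 in the frame of short_bay1 between -0.01 and 0.01 m and z of short1 in the frame of short_bay1 between -0.004 and 0.004 m and angle between short1's own z axis and vertical below 0.08 rad) or (x of short1 in the frame of short_bay2 between -0.012 and 0.012 m and y of short1 in the frame of short_bay2 between -0.01 and 0.01 m and z of short1 in the frame of short_bay2 between -0.004 and 0.004 m and angle between short1's own z axis and vertical below 0.08 rad)) and ((x of short2 in the frame of short_bay1 between -0.012 and 0.012 m and y of short2 in the frame of short_bay1 between -0.01 and 0.01 m and z of short2 in the frame of short_bay1 between -0.004 and 0.004 m and angle between short2's own z axis and vertical below 0.08 rad) or (x of short2 in the frame of short_bay2 between -0.012 and 0.012 m and y of short2 in the frame of short_bay2 between -0.01 and 0.01 m and z of short2 in the frame of short_bay2 between -0.004 and 0.004 m and angle between short2's own z axis and vertical below 0.08 rad))), for 0.2 s.
2. the stop's pointer is on the pencil mark (within 2 mm) (y of pointer in the frame of mark between -0.002 and 0.002 m), for 0.2 s.
3. the try square stands flush along the front edge, its end against the stop (x of face_a in the frame of board between -0.0925 and -0.0885 m and x of face_b in the frame of board between -0.0925 and -0.0885 m and y of face_a in the frame of pointer between -0.004 and 0.002 m and height (world z) of square below 0.004 m and angle between square's own z axis and vertical below 0.05 rad), for 0.2 s.
At the end, for the whole second after the job is handed in: Every cleat present lies flat on the floor of a compartment of its own size; the pointer is within 2 mm of the mark; the square stands on the counter, blade over the board, both ends of its face within 2.5 mm of the board's front edge and its end within 4 mm of the stop; all at rest (all of step 1 and all of step 2 and all of step 3 and linear speed of each of long1, long2, short1, short2, square below 0.02 m/s); the robot touches nothing.
It fails at once if the mug is shifted more than 30 mm (distance of mug from where it was at the start of the episode above 0.03 m).
It fails at once if the bowl is shifted more than 30 mm (distance of bowl from where it was at the start of the episode above 0.03 m).
It fails at once if the jar is shifted more than 30 mm (distance of jar from where it was at the start of the episode above 0.03 m).
Of long1, long2, short1, short2 only 3 to 4 are there at a start; the rules pass over those that are not, and their reading is None.
At some moment in a run one of long1, long2, short1, short2, square may be knocked a few centimetres aside while the robot is not near it.
It also fails if it takes over 210 s, if anything falls off the work surface, if the arm or the gripper's body presses on something with over 40 N, if the wrist force passes 120 N, or if a joint passes its speed limit or range.

## Robot

A 6-joint arm with a two-finger parallel gripper is mounted at the origin on the work surface. World frame = base frame: x ahead of the robot, y to its left, z up, the work surface at z = 0. Lengths are in m, angles in degrees, forces in N, time in s.
With the tool pointing down it reaches from about 0.4 to 0.825 m from the base axis. Payload 7 kg.
Tool frame: the origin (TCP) lies between the finger pads; the fingertips stand 22 mm ahead of it and the grasp point (between the pads) lies 3 mm ahead of it; z points along the fingers, y is the line along which they close (so a half turn about z gives the same grasp; the last joint's range is limited). The gripper opens to 88 mm and grips with 3 to 60 N. Pads are 19 mm wide; open, the fingers measure 130 mm over their backs; the gripper's body (78 mm by 193 mm) begins 47 mm behind the grasp point.
Start: joints at [93.398, 20.546, 0.682, 0, -70.136, -16.507], TCP at [0.153, 0.657, 0.249] pointing down, gripper open.
Joint ranges: [-176.03, 176.03], [-82.01, 121.73], [-58.28, 71.71], [-173.87, 95.51], [-174.79, -0.11], [-173.66, 173.66]. Speed limits (degrees/s): [136.94, 136.94, 172.46, 180, 180, 180].

## Interface

Orientations are given as [roll, pitch, yaw] about the fixed x, y, z axes, in that order (R = Rz(yaw) Ry(pitch) Rx(roll)).
In Python, from plant import r, vision gives the robot as it stands.
- The arm moves only by the shell command python3 -m pendant 'ROWS' [FORCE]. ROWS is JSON, a list that holds one entry, the list of rows, each a list of 7 numbers: the shift along the tool's x, y, z scaled (see below), then the turn, a rotation vector about the tool's x, y, z scaled (see below), then the opening, from -1 (shut) to 1 (fully open). In form: [[[x, y, z, wx, wy, wz, fingers], ...]]. A call has exactly 8 rows; each row shifts and turns the commanded pose from where the row before left it, along the tool's axes as they then stand; what a row does not reach is not made up. The controller multiplies each number of a shift by 20 mm and each number of a turn by 4 degrees. A row lasts 1/10 s, in which the tool goes at most 50 mm and 8.59 degrees, less where a joint would pass 70% of its speed; a pose out of reach is approached as far as the arm can. A call with a number of a shift or a turn outside -1 to 1 is refused whole. A call with a gripper value outside its range is refused whole. The fingers move at their own pace and stop on an object; FORCE is the grip in N (left out, the last holds). Time passes only in rows, so rows that do not move let the fingers close, or fill a call up. It gives the time, the measured TCP pose, the force, the opening and the grip force at its end, in the units of the state.
- r.get_state(): the state, without advancing time (a new reading comes with each control period).
- vision.capture(name): name is "side" or "top" or "wrist"; returns a dict with "frame" (480x640x3 uint8, blue, green, red), "depth" (480x640 float32, m along the optical axis (not along the pixel's ray), 0 where there is no reading), "camera_matrix" (3x3 intrinsics, pixels), "extrinsics" (4x4, takes a point from world to camera coordinates); the wrist camera has in their place "hand_eye" (4x4, takes a point from camera to tool coordinates, whose origin is the TCP and whose axes are the flange's). Camera axes: x right, y up, looking along -z (the intrinsics and any distortion apply to the point x, -y, -z); pixel columns grow to the right and rows downward; lengths in m; the calibration is good to about 2 mm. A picture is of the moment at which its call begins: read the wrist's pose just before it.
- r.close_job(): hands the job in; it is judged then, once.
The state is a dict: "time_s": time; "joints": joint angles; "qd": joint speeds; "joint_torque": joint torques, N m; "tcp_pos": TCP position; "eef_rot": TCP orientation; "contact_force": force on the tool from outside, world axes, zero at the start; "moment": the same for the moment, N m; "gripper_width": finger opening in m; "gripper_force": force on a finger pad.
Only numpy, scipy, OpenCV 4.12 (cv2) and the standard library are available. Lean on these libraries where they do the work, as an engineer would, in place of code of your own. Each camera call takes 0.05 s, during which the arm holds its last target. There are 200 camera calls.

## Working session

There is one attempt and no reset: what is moved stays moved. The work goes in short steps, Python scripts to look and compute and a shell command to move; the robot and the scene stay as the last step left them, time stands still between calls to the robot, and variables do not carry over. Pictures are saved under pics/ and viewed, at most 14 in all, crops included, and the job is handed in when it is done.

```bash
ls; mkdir -p pics
cat > h.py <<'E'
from plant import r, vision
import numpy as np, cv2
from scipy.spatial.transform import Rotation as R
def cap(n):
    s=r.get_state(); c=vision.capture(n)
    if 'extrinsics' in c: c['T']=np.linalg.inv(c['extrinsics'])
    else:
        T=np.eye(4);T[:3,:3]=R.from_euler('xyz',s['eef_rot'],degrees=True).as_matrix();T[:3,3]=s['tcp_pos'];c['T']=T@c['hand_eye']
    return c
def ray(c,u,v,z):
    K=c['camera_matrix'];d=np.array([(u-K[0,2])/K[0,0],-(v-K[1,2])/K[1,1],-1.])
    d=c['T'][:3,:3]@d;o=c['T'][:3,3];return o+d*(z-o[2])/d[2]
def cloud(c):
    K=c['camera_matrix'];v,u=np.mgrid[:480,:640];D=c['depth']
    P=np.stack([(u-K[0,2])/K[0,0]*D,-(v-K[1,2])/K[1,1]*D,-D],-1)
    return P@c['T'][:3,:3].T+c['T'][:3,3]
E
python3 - <<'E'
from h import *
print(r.get_state())
for n in('top','side','wrist'):
    c=cap(n);cv2.imwrite(f'pics/{n}0.png',c['frame']);print(n,c['T'].round(3).tolist(),c['camera_matrix'].round(1).tolist(),[k for k in c])
E
```

```text
pics
{'time_s': 0.0, 'joints': array([ 9.33979328e+01,  2.05938364e+01,  6.34656417e-01, -1.95886149e-02,
       -7.01355726e+01, -1.65080016e+01]), 'qd': array([-0.01786047, -0.10389852,  0.03775301, -0.03481923,  0.06338676,
        0.04534738]), 'joint_torque': array([-7.88643720e-04, -5.82728684e+01,  2.93062609e+01,  6.99710727e+00,
        6.99476586e-03, -1.60083887e-04]), 'tcp_pos': array([0.15301538, 0.65697479, 0.24760393]), 'eef_rot': array([ 1.79903920e+02, -9.27105534e-03, -1.31167324e+01]), 'contact_force': array([ 0.38237565, -0.37144637,  0.47049341]), 'moment': array([ 0.00247995,  0.02764467, -0.06088663]), 'gripper_force': 0.0, 'gripper_width': 0.08767679802140832}
top [[0.02, 0.996, -0.083, 0.468], [-1.0, 0.019, -0.005, -0.033], [-0.003, 0.083, 0.997, 1.223], [0.0, 0.0, 0.0, 1.0]] [[467.7, 0.0, 317.0], [0.0, 467.7, 243.1], [0.0, 0.0, 1.0]] ['frame', 'depth', 'camera_matrix', 'extrinsics', 'T']
side [[-0.986, 0.124, -0.108, 0.428], [-0.164, -0.757, 0.632, 0.786], [-0.003, 0.641, 0.767, 1.052], [0.0, 0.0, 0.0, 1.0]] [[445.0, 0.0, 317.7], [0.0, 445.0, 236.0], [0.0, 0.0, 1.0]] ['frame', 'depth', 'camera_matrix', 'extrinsics', 'T']
wrist [[-0.226, 0.94, 0.254, 0.222], [-0.974, -0.219, -0.057, 0.641], [0.002, -0.26, 0.966, 0.384], [0.0, 0.0, 0.0, 1.0]] [[419.5, 0.0, 317.8], [0.0, 419.5, 245.6], [0.0, 0.0, 1.0]] ['frame', 'depth', 'camera_matrix', 'hand_eye', 'T']
```

View pics/top0.png

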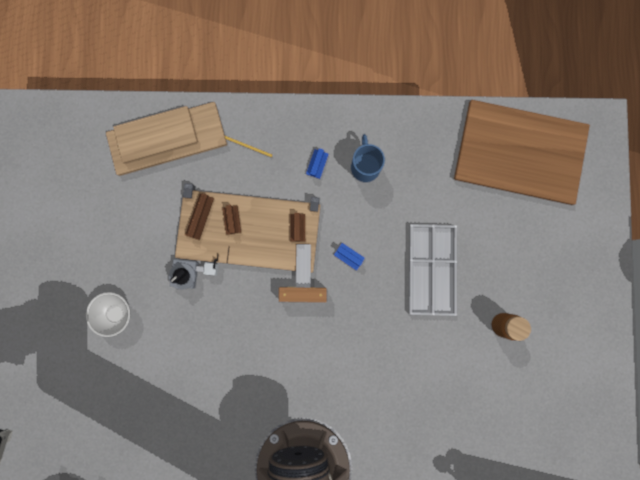

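View pics/side0.png

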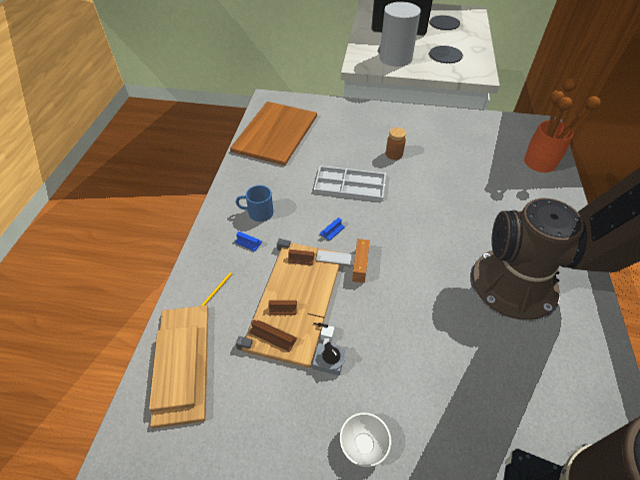

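The top view shows the board (about 248,231) with three dark cleats on it: a long one at (200,216) and short ones at (232,220) and (298,227). The look-alikes are the blue cleats at (317,163) and (349,256). The square's stock is at (303,295), the tray at (433,269), the knob at (181,276) and the pointer/stop at (212,266). The pencil mark is at (228,254). I choose the brown cleats on the board.

```bash
cat >> h.py <<'E'
def blobs(c,m,z,amin=40):
    m=cv2.morphologyEx(m.astype(np.uint8),cv2.MORPH_OPEN,np.ones((2,2)))
    out=[]
    for k in cv2.findContours(m,cv2.RETR_EXTERNAL,cv2.CHAIN_APPROX_NONE)[0]:
        if cv2.contourArea(k)<amin: continue
        P=np.array([ray(c,*p[0],z)[:2] for p in k]).astype(np.float32)*1000
        (x,y),(w,h),a=cv2.minAreaRect(P)
        if w<h: w,h,a=h,w,a+90
        out.append((k[:,0].mean(0).round(0).tolist(),round(x,1),round(y,1),round(w,1),round(h,1),round((a+90)%180-90,1)))
    return out
E
python3 - <<'E'
from h import *
c=cap('top');f=c['frame'];hsv=cv2.cvtColor(f,cv2.COLOR_BGR2HSV);P=cloud(c)
for u,v in[(200,216),(232,220),(298,227),(298,235),(303,295),(303,265),(433,269),(181,272),(210,268),(228,254),(248,245),(420,240)]:print(u,v,hsv[v,u],(P[v,u]*1000).round(1))
roi=np.zeros((480,640),bool);roi[180:310,160:480]=1
H=P[...,2]
print('cleat',blobs(c,roi&(hsv[...,0]<20)&(hsv[...,2]<110)&(hsv[...,1]>90)&(H>.03),.05))
print('tray',blobs(c,roi&(H>.009)&(H<.03)&(np.arange(640)>390),.018))
w=(hsv[...,1]>90)&(hsv[...,0]<25)
print('board',blobs(c,roi&(H>.012)&(H<.028),.02))
print('stock',blobs(c,roi&(H>.04)&(np.arange(480)>280)[:,None],.05))
big=cv2.resize(f[185:310,165:335],None,fx=4.5,fy=4.5,interpolation=cv2.INTER_CUBIC);cv2.imwrite('pics/crop1.png',big)
E
```

```text
200 216 [ 10 131  68] [631.3 274.2  35.7]
232 220 [ 11 132  93] [621.4 190.1  44.4]
298 227 [ 11 130 104] [605.9  21.7  51.1]
298 235 [ 11 131 105] [585.5  21.2  52.3]
303 295 [ 13 122 155] [435.7   5.3  52. ]
303 265 [114   7 177] [511.2   7.8  27.7]
433 269 [114   7 171] [ 507.8 -326.1   19.5]
181 272 [120  21  36] [486.5 305.6  73.1]
210 268 [103   9 197] [498.8 244.6  30.7]
228 254 [ 15  84 122] [536.1 202.3  18.7]
248 245 [ 16  85 165] [560.2 150.8  22.2]
420 240 [120   6 177] [ 583.4 -296.     3.8]
cleat [([298.0, 228.0], 603.6, 21.7, 71.2, 15.1, 1.4), ([231.0, 220.0], 620.5, 191.4, 73.4, 18.4, 9.6), ([198.0, 216.0], 628.9, 275.3, 113.0, 20.2, -17.4)]
tray [([433.0, 272.0], 510.7, -326.9, 216.9, 119.1, 0.2), ([472.0, 182.0], 734.1, -427.2, 44.4, 10.6, -88.9)]
board [([411.0, 288.0], 457.0, -269.7, 109.7, 5.1, 0.2), ([437.0, 259.0], 511.1, -325.9, 215.5, 118.1, -0.3), ([252.0, 236.0], 581.4, 153.7, 364.2, 219.9, 82.2)]
stock [([303.0, 296.0], 433.1, 6.6, 117.4, 34.7, -88.9)]
```

View pics/crop1.png

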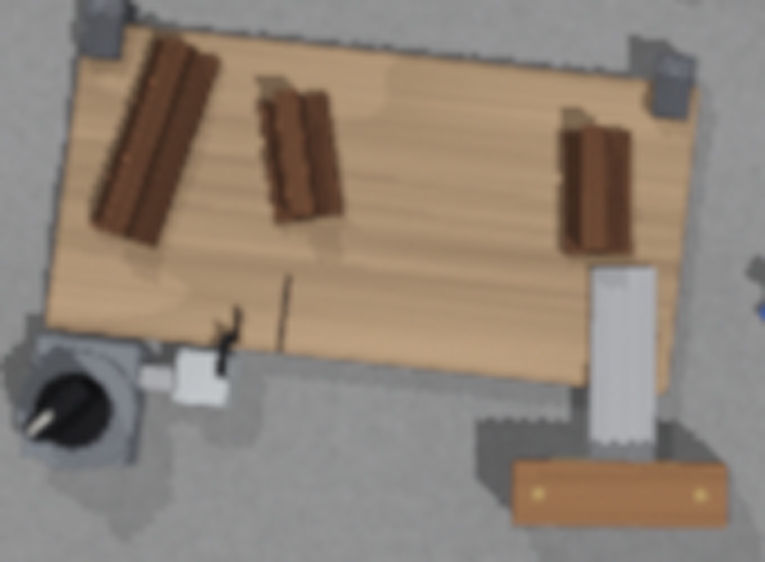

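```bash
for i in 1 2 3 4; do python3 -m pendant '[[[0.8,0.61,0,0,0,0,1],[0.8,0.61,0,0,0,0,1],[0.8,0.61,0,0,0,0,1],[0.8,0.61,0,0,0,0,1],[0.8,0.61,0,0,0,0,1],[0.8,0.61,0,0,0,0,1],[0.8,0.61,0,0,0,0,1],[0.8,0.61,0,0,0,0,1]]]' 20; done
python3 -m pendant '[[[0,0,0,0,0,-0.8,1],[0,0,0,0,0,-0.8,1],[0,0,0,0,0,-0.8,1],[0,0,0,0,0,-0.8,1],[0,0,0,0,0,0,1],[0,0,0,0,0,0,1],[0,0,0,0,0,0,1],[0,0,0,0,0,0,1]]]'
python3 - <<'E'
from h import *
c=cap('wrist');cv2.imwrite('pics/w1.png',c['frame']);np.savez('w1.npz',**c);print(r.get_state()['tcp_pos'],r.get_state()['eef_rot'])
E
```

```text
time_s: 1.0
tcp_pos: [0.2567, 0.5319, 0.2487]
eef_rot: [-180.0, -0.0, -13.1]
contact_force: [0.0, -0.6, -0.1]
gripper_width: 0.0876
gripper_force: 0.0
time_s: 1.8
tcp_pos: [0.3591, 0.4078, 0.2486]
eef_rot: [180.0, -0.0, -13.1]
contact_force: [0.6, -0.1, -0.8]
gripper_width: 0.0876
gripper_force: 0.0
time_s: 2.6
tcp_pos: [0.4614, 0.2837, 0.2486]
eef_rot: [-180.0, -0.0, -13.1]
contact_force: [0.5, -0.4, -0.1]
gripper_width: 0.0876
gripper_force: 0.0
time_s: 3.4
tcp_pos: [0.5637, 0.1595, 0.2485]
eef_rot: [180.0, 0.0, -13.1]
contact_force: [0.3, -0.3, 0.5]
gripper_width: 0.0879
gripper_force: 0.0
time_s: 4.2
tcp_pos: [0.5632, 0.1609, 0.2486]
eef_rot: [180.0, 0.0, -0.4]
contact_force: [-0.2, -0.4, -1.1]
gripper_width: 0.0877
gripper_force: 0.0
[0.56321594 0.16098698 0.2485677 ] [-1.79999858e+02 -2.92585545e-04 -3.38059035e-01]
```

View pics/w1.png

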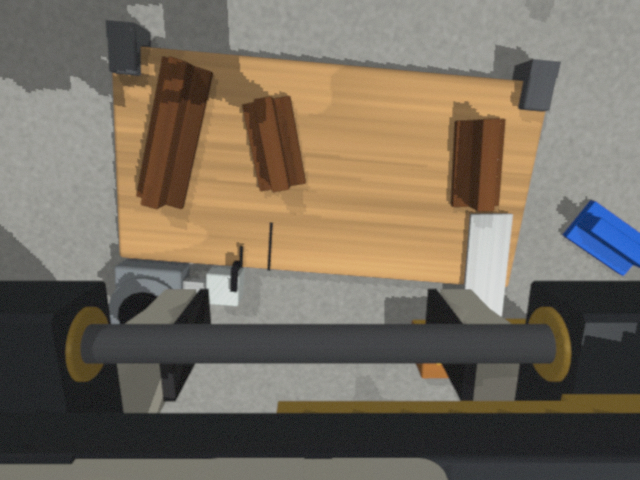

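The wrist view shows the long cleat at (175,133), shorts at (275,143) and (478,164), the mark at (270,246), the pointer at (237,265) and the blade at (490,250).

```bash
cat >> h.py <<'E'
def rects(c,lo,hi,mask=None,amin=60):
    """min-area rects (mm) of depth points within a height band, grouped by image blobs"""
    P=cloud(c);m=(P[...,2]>lo)&(P[...,2]<hi)&(c['depth']>0)
    if mask is not None:m&=mask
    n,L,s,_=cv2.connectedComponentsWithStats(cv2.morphologyEx(m.astype(np.uint8),cv2.MORPH_OPEN,np.ones((3,3))))
    for i in range(1,n):
        if s[i,4]<amin: continue
        Q=P[L==i][:,:3]*1000;(x,y),(w,h),a=cv2.minAreaRect(Q[:,:2].astype(np.float32))
        if w<h:w,h,a=h,w,a+90
        print('px',s[i,:2]+s[i,2:4]//2,'n',s[i,4],'rect',round(x,1),round(y,1),round(w,1),round(h,1),'yaw',round((a+90)%180-90,1),'z',Q[:,2].mean().round(1),'mean',Q[:,:2].mean(0).round(1))
E
python3 - <<'E'
from h import *
c=dict(np.load('w1.npz'));f=c['frame'];h=cv2.cvtColor(f,cv2.COLOR_BGR2HSV);g=np.arange(480)[:,None]<275
br=(h[...,0]<20)&(h[...,1]>90)&(h[...,2]<130)&g
print('ribs');rects(c,.042,.058,br)
print('bases');rects(c,.02,.036,br)
P=cloud(c)
# front edge: lowest wood pixel for columns 250..440
w=(h[...,0]<25)&(h[...,1]>70)&(h[...,2]>120)
E=[]
for u in list(range(285,440,5)):
    v=np.where(w[200:295,u])[0].max()+200.5;E.append(ray(c,u,v,.02)[:2]*1000)
E=np.array(E);p=np.polyfit(E[:,1],E[:,0],1);print('edge x=%.4f*y+%.1f'%tuple(p),'yaw',np.degrees(-np.arctan(p[0])),np.std(E[:,0]-np.polyval(p,E[:,1])))
dk=(h[...,2]<70)
rr=dk&g;rr[:220]=0;rr[:,:222]=0;rr[:,290:]=0
n,L,s,ce=cv2.connectedComponentsWithStats(rr.astype(np.uint8))
for i in range(1,n):
    if s[i,4]>20:
        print(s[i],ce[i]);Q=np.argwhere(L==i)
        for z in(.02,.0235):print(z,[ray(c,u,v,z)[:2].round(4)*1000 for v,u in(Q[0],Q[-1])])
E
```

```text
ribs
px [166 133] n 3212 rect 631.8 280.4 115.5 15.3 yaw -17.1 z 49.7 mean [634.3 278.6]
px [271 144] n 1764 rect 624.5 196.6 71.6 14.3 yaw 9.6 z 50.3 mean [625.6 196.4]
px [487 164] n 1936 rect 607.8 26.3 71.5 15.1 yaw 1.3 z 49.9 mean [608.8  27.5]
bases
px [152 125] n 979 rect 638.5 298.5 116.0 11.5 yaw -15.7 z 27.6 mean [642.5 295.9]
px [188 137] n 3019 rect 628.9 267.4 118.0 14.9 yaw -16.5 z 28.4 mean [630.7 267. ]
px [224  91] n 68 rect 666.6 237.4 12.9 6.1 yaw -82.4 z 20.9 mean [666.1 236.9]
px [290 140] n 1512 rect 627.1 183.3 73.0 13.3 yaw 9.4 z 28.5 mean [627.5 183.5]
px [256 146] n 1116 rect 621.8 212.5 74.0 12.7 yaw 9.4 z 28.1 mean [623.3 211.7]
px [462 163] n 1937 rect 607.2 39.7 75.1 18.6 yaw -1.5 z 28.3 mean [608.6  39.7]
px [500 162] n 359 rect 607.9 8.6 71.0 4.7 yaw 1.7 z 28.7 mean [609.2   8.6]
edge x=0.0893*y+495.2 yaw -5.10084716836467 0.28245364315246985
[231 247  11  28 145] [236.68275862 264.53793103]
0.02 [array([534.2, 230.9]), array([508.5, 235. ])]
0.0235 [array([535.2, 230.2]), array([509.7, 234.3])]
```

```bash
python3 -m pendant '[[[0.28,0.84,0,0,0,-0.05,0],[0.28,0.84,0,0,0,-0.05,0],[0.28,0.84,0,0,0,-0.05,0],[0.28,0.84,0,0,0,-0.05,0],[0.28,0.84,0,0,0,-0.05,0],[0.28,0.84,0,0,0,-0.05,0],[0.28,0.84,0,0,0,-0.05,0],[0.28,0.84,0,0,0,-0.05,0]]]' 20
python3 -m pendant '[[[0,0,0.95,0,0,0,0],[0,0,0.95,0,0,0,0],[0,0,0.95,0,0,0,0],[0,0,0.95,0,0,0,0],[0,0,0.95,0,0,0,0],[0,0,0.95,0,0,0,0],[0,0,0.95,0,0,0,0],[0,0,0.95,0,0,0,0]]]'
python3 -m pendant '[[[0,0,0.38,0,0,0,0],[0,0,0.38,0,0,0,0],[0,0,0.38,0,0,0,0],[0,0,0.38,0,0,0,0],[0,0,0.38,0,0,0,0],[0,0,0,0,0,0,0],[0,0,0,0,0,0,0],[0,0,0,0,0,0,0]]]'
python3 -m pendant '[[[0,0,0,0,0,0,-1],[0,0,0,0,0,0,-1],[0,0,0,0,0,0,-1],[0,0,0,0,0,0,-1],[0,0,0,0,0,0,-1],[0,0,0,0,0,0,-1],[0,0,0,0,0,0,-1],[0,0,0,0,0,0,-1]]]' 20
```

```text
time_s: 5.05
tcp_pos: [0.6091, 0.0263, 0.2486]
eef_rot: [-180.0, -0.0, 1.3]
contact_force: [-0.3, -0.1, 0.0]
gripper_width: 0.044
gripper_force: 0.0
time_s: 5.85
tcp_pos: [0.609, 0.027, 0.0958]
eef_rot: [180.0, -0.0, 1.3]
contact_force: [0.5, -0.4, 0.5]
gripper_width: 0.0438
gripper_force: 0.0
time_s: 6.65
tcp_pos: [0.6093, 0.027, 0.059]
eef_rot: [-180.0, -0.0, 1.3]
contact_force: [0.5, 0.2, -0.1]
gripper_width: 0.0436
gripper_force: 0.0
time_s: 7.45
tcp_pos: [0.6089, 0.0269, 0.0586]
eef_rot: [180.0, -0.0, 1.3]
contact_force: [-0.7, -0.6, 1.1]
gripper_width: 0.0138
gripper_force: 20.0
```

```bash
python3 -m pendant '[[[0,0,-0.8,0,0,0,-1],[0,0,-0.8,0,0,0,-1],[0,0,-0.8,0,0,0,-1],[0,0,-0.8,0,0,0,-1],[0,0,-0.8,0,0,0,-1],[0,0,-0.8,0,0,0,-1],[0,0,-0.8,0,0,0,-1],[0,0,-0.8,0,0,0,-1]]]'
for i in 1 2 3; do python3 -m pendant '[[[-0.31,0.72,0,0,0,0,-1],[-0.31,0.72,0,0,0,0,-1],[-0.31,0.72,0,0,0,0,-1],[-0.31,0.72,0,0,0,0,-1],[-0.31,0.72,0,0,0,0,-1],[-0.31,0.72,0,0,0,0,-1],[-0.31,0.72,0,0,0,0,-1],[-0.31,0.72,0,0,0,0,-1]]]' | tail -5; done
python3 - <<'E'
from h import *
s=r.get_state();print(s['tcp_pos'],s['eef_rot'])
c=cap('wrist');cv2.imwrite('pics/w2.png',c['frame']);np.savez('w2.npz',**c)
print('tray');rects(c,.012,.024);print('floor');rects(c,.001,.008,amin=1500)
E
```

```text
time_s: 8.25
tcp_pos: [0.6087, 0.027, 0.187]
eef_rot: [-180.0, 0.0, 1.3]
contact_force: [-0.4, 0.0, -0.0]
gripper_width: 0.0138
gripper_force: 20.0
tcp_pos: [0.5614, -0.0906, 0.1865]
eef_rot: [180.0, 0.0, 1.3]
contact_force: [-0.6, -0.7, -0.3]
gripper_width: 0.0142
gripper_force: 20.0
tcp_pos: [0.5144, -0.2068, 0.1865]
eef_rot: [180.0, 0.0, 1.3]
contact_force: [0.1, 0.9, -0.3]
gripper_width: 0.0135
gripper_force: 20.0
tcp_pos: [0.4674, -0.3231, 0.1865]
eef_rot: [-180.0, 0.0, 1.3]
contact_force: [0.3, -0.7, -0.5]
gripper_width: 0.0139
gripper_force: 20.0
[ 0.46742157 -0.32313036  0.18653407] [-1.79998873e+02  4.30458377e-03  1.29050513e+00]
tray
px [327 140] n 9065 rect 523.7 -325.4 195.7 119.6 yaw -0.4 z 18.1 mean [ 551.  -326.2]
px [ 34 135] n 588 rect 535.8 -122.3 54.7 13.8 yaw 42.3 z 17.9 mean [ 531.8 -126.3]
px [555 320] n 89 rect 398.1 -513.7 18.8 1.7 yaw 80.4 z 18.0 mean [ 398.4 -512. ]
floor
px [284  76] n 9664 rect 573.9 -297.1 86.6 52.3 yaw -0.4 z 4.5 mean [ 575.7 -296.9]
px [367  79] n 9563 rect 573.4 -354.6 86.5 52.1 yaw -0.4 z 4.6 mean [ 575.2 -354.6]
px [283 214] n 6094 rect 473.7 -296.3 102.7 52.3 yaw -0.5 z 4.5 mean [ 488.8 -292.6]
px [360 215] n 6081 rect 474.7 -353.7 100.0 51.9 yaw -0.4 z 4.6 mean [ 488.1 -357.7]
```

View pics/w2.png

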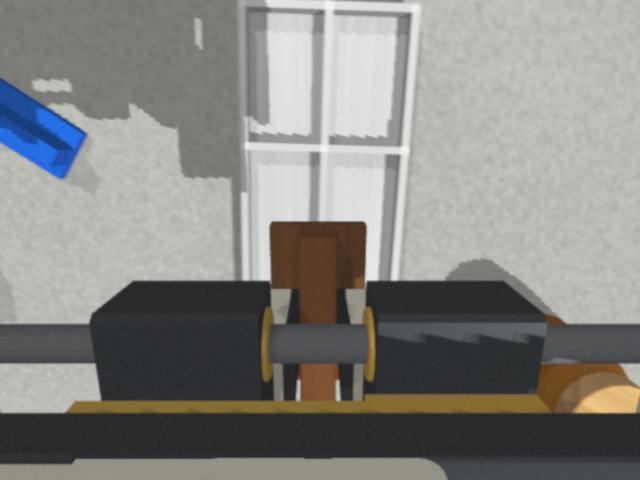

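```bash
python3 -m pendant '[[[0.66,-0.155,0,0,0,0.05,-1],[0.66,-0.155,0,0,0,0.05,-1],[0.66,-0.155,0,0,0,0.05,-1],[0.66,-0.155,0,0,0,0.05,-1],[0.66,-0.155,0,0,0,0.05,-1],[0.66,-0.155,0,0,0,0.05,-1],[0.66,-0.155,0,0,0,0.05,-1],[0.66,-0.155,0,0,0,0.05,-1]]]'
python3 -m pendant '[[[0,0,0.8,0,0,0,-1],[0,0,0.8,0,0,0,-1],[0,0,0.8,0,0,0,-1],[0,0,0.8,0,0,0,-1],[0,0,0.8,0,0,0,-1],[0,0,0.8,0,0,0,-1],[0,0,0.8,0,0,0,-1],[0,0,0,0,0,0,-1]]]'
python3 -m pendant '[[[0,0,0.3,0,0,0,-1],[0,0,0.3,0,0,0,-1],[0,0,0.3,0,0,0,-1],[0,0,0.3,0,0,0,-1],[0,0,0.3,0,0,0,-1],[0,0,0,0,0,0,-1],[0,0,0,0,0,0,-1],[0,0,0,0,0,0,-1]]]'
```

```text
time_s: 11.5
tcp_pos: [0.5745, -0.2956, 0.1865]
eef_rot: [180.0, 0.0, -0.3]
contact_force: [0.3, -0.7, 0.7]
gripper_width: 0.014
gripper_force: 20.0
time_s: 12.3
tcp_pos: [0.5723, -0.2955, 0.0722]
eef_rot: [-179.9, 0.2, -0.3]
contact_force: [-0.1, 0.5, -1.5]
gripper_width: 0.0137
gripper_force: 20.0
time_s: 13.1
tcp_pos: [0.5735, -0.2961, 0.0448]
eef_rot: [180.0, -0.0, -0.3]
contact_force: [-0.4, 0.6, -0.6]
gripper_width: 0.0137
gripper_force: 20.0
```

```bash
python3 -m pendant '[[[0,0,0.04,0,0,0,-1],[0,0,0.04,0,0,0,-1],[0,0,0,0,0,0,-1],[0,0,0,0,0,0,-0.1],[0,0,0,0,0,0,-0.1],[0,0,0,0,0,0,-0.1],[0,0,0,0,0,0,-0.1],[0,0,0,0,0,0,-0.1]]]'
python3 -m pendant '[[[0,0,-0.9,0,0,0,-0.1],[0,0,-0.9,0,0,0,-0.1],[0,0,-0.9,0,0,0,-0.1],[0,0,-0.9,0,0,0,-0.1],[0,0,-0.9,0,0,0,-0.1],[0,0,-0.9,0,0,0,-0.1],[0,0,-0.9,0,0,0,-0.1],[0,0,-0.9,0,0,0,-0.1]]]'
for i in 1 2 3; do python3 -m pendant '[[[0.08,-0.98,0,0,0,0,0],[0.08,-0.98,0,0,0,0,0],[0.08,-0.98,0,0,0,0,0],[0.08,-0.98,0,0,0,0,0],[0.08,-0.98,0,0,0,0,0],[0.08,-0.98,0,0,0,0,0],[0.08,-0.98,0,0,0,0,0],[0.08,-0.98,0,0,0,0,0]]]'|sed -n 2,3p; done
python3 - <<'E'
from h import *
c=cap('top');h=cv2.cvtColor(c['frame'],cv2.COLOR_BGR2HSV)
br=(h[...,0]<20)&(h[...,1]>90)&(h[...,2]<130)
br[:180]=0;br[310:]=0;br[:,480:]=0
rects(c,.0,.07,br)
E
```

```text
time_s: 13.9
tcp_pos: [0.5733, -0.296, 0.043]
eef_rot: [180.0, -0.0, -0.3]
contact_force: [-0.2, -0.2, -0.7]
gripper_width: 0.0389
gripper_force: 0.0
time_s: 14.7
tcp_pos: [0.5732, -0.296, 0.1878]
eef_rot: [-180.0, -0.0, -0.3]
contact_force: [-0.2, -0.2, -0.3]
gripper_width: 0.0396
gripper_force: 0.0
tcp_pos: [0.5869, -0.1385, 0.187]
eef_rot: [-180.0, -0.0, -0.3]
tcp_pos: [0.6005, 0.0182, 0.187]
eef_rot: [-180.0, -0.0, -0.3]
tcp_pos: [0.6143, 0.1758, 0.1869]
eef_rot: [180.0, 0.0, -0.3]
px [193 233] n 156 rect 590.3 293.0 40.5 27.3 yaw 73.4 z 36.5 mean [588.1 289.3]
px [233 230] n 77 rect 594.9 191.7 41.7 16.1 yaw 80.9 z 38.1 mean [595.4 192.2]
px [421 244] n 383 rect 572.0 -297.0 69.7 37.7 yaw 0.0 z 22.5 mean [ 572. -295.]
```

```bash
python3 -m pendant '[[[0.27,-0.52,0,0,0,0,0],[0.27,-0.52,0,0,0,0,0],[0,0,0,0,0,-0.62,0],[0,0,0,0,0,-0.62,0],[0,0,0,0,0,-0.62,0],[0,0,0,0,0,-0.61,0],[0,0,0,0,0,0,0],[0,0,0,0,0,0,0]]]'
python3 -m pendant '[[[0,0,0.8,0,0,0,0],[0,0,0.8,0,0,0,0],[0,0,0.8,0,0,0,0],[0,0,0.8,0,0,0,0],[0,0,0.8,0,0,0,0],[0,0,0.8,0,0,0,0],[0,0,0.8,0,0,0,0],[0,0,0,0,0,0,0]]]'
python3 -m pendant '[[[0,0,0.4,0,0,0,0],[0,0,0.4,0,0,0,0],[0,0,0,0,0,0,0],[0,0,0,0,0,0,-1],[0,0,0,0,0,0,-1],[0,0,0,0,0,0,-1],[0,0,0,0,0,0,-1],[0,0,0,0,0,0,-1]]]' 20
```

```text
time_s: 17.95
tcp_pos: [0.6254, 0.195, 0.1869]
eef_rot: [180.0, 0.0, 9.5]
contact_force: [-0.7, 0.3, 0.6]
gripper_width: 0.0439
gripper_force: 0.0
time_s: 18.75
tcp_pos: [0.6239, 0.1942, 0.0726]
eef_rot: [179.9, 0.2, 9.5]
contact_force: [-0.5, 0.3, -0.2]
gripper_width: 0.0437
gripper_force: 0.0
time_s: 19.55
tcp_pos: [0.6253, 0.195, 0.0593]
eef_rot: [-180.0, -0.0, 9.6]
contact_force: [-0.1, -0.1, 1.8]
gripper_width: 0.0139
gripper_force: 20.0
```

```bash
python3 -m pendant '[[[0,0,-0.8,0,0,0,-1],[0,0,-0.8,0,0,0,-1],[0,0,-0.8,0,0,0,-1],[0,0,-0.8,0,0,0,-1],[0,0,-0.8,0,0,0.62,-1],[0,0,-0.8,0,0,0.62,-1],[0,0,-0.8,0,0,0.62,-1],[0,0,-0.8,0,0,0.62,-1]]]'
for i in 1 2 3 4; do python3 -m pendant '[[[-0.075,0.857,0,0,0,0,-1],[-0.075,0.857,0,0,0,0,-1],[-0.075,0.857,0,0,0,0,-1],[-0.075,0.857,0,0,0,0,-1],[-0.075,0.857,0,0,0,0,-1],[-0.075,0.857,0,0,0,0,-1],[-0.075,0.857,0,0,0,0,-1],[-0.075,0.857,0,0,0,0,-1]]]' | sed -n 2,3p; done
python3 -m pendant '[[[0,0,0.8,0,0,0,-1],[0,0,0.8,0,0,0,-1],[0,0,0.8,0,0,0,-1],[0,0,0.8,0,0,0,-1],[0,0,0.8,0,0,0,-1],[0,0,0.8,0,0,0,-1],[0,0,0,0,0,0,-1],[0,0,0,0,0,0,-1]]]'
```

```text
time_s: 20.35
tcp_pos: [0.6249, 0.1948, 0.1876]
eef_rot: [180.0, 0.0, -0.5]
contact_force: [0.8, 0.3, -0.5]
gripper_width: 0.0134
gripper_force: 20.0
tcp_pos: [0.6121, 0.0563, 0.1869]
eef_rot: [180.0, -0.0, -0.4]
tcp_pos: [0.5993, -0.0806, 0.187]
eef_rot: [-180.0, 0.0, -0.3]
tcp_pos: [0.5865, -0.2177, 0.187]
eef_rot: [180.0, -0.0, -0.3]
tcp_pos: [0.5736, -0.3547, 0.1869]
eef_rot: [180.0, -0.0, -0.3]
time_s: 24.35
tcp_pos: [0.5738, -0.3539, 0.091]
eef_rot: [180.0, 0.0, -0.3]
contact_force: [0.7, -0.7, 0.1]
gripper_width: 0.0135
gripper_force: 20.0
```

```bash
python3 -m pendant '[[[0,0,0.4,0,0,0,-1],[0,0,0.4,0,0,0,-1],[0,0,0.4,0,0,0,-1],[0,0,0.4,0,0,0,-1],[0,0,0.4,0,0,0,-1],[0,0,0.4,0,0,0,-1],[0,0,0,0,0,0,-1],[0,0,0,0,0,0,-1]]]'
python3 -m pendant '[[[0,0,0,0,0,0,-0.1],[0,0,0,0,0,0,-0.1],[0,0,0,0,0,0,-0.1],[0,0,0,0,0,0,-0.1],[0,0,-0.9,0,0,0,-0.1],[0,0,-0.9,0,0,0,-0.1],[0,0,-0.9,0,0,0,-0.1],[0,0,-0.9,0,0,0,-0.1]]]'
python3 -m pendant '[[[0,0,-0.9,0,0,0,-0.1],[0,0,-0.9,0,0,0,-0.1],[0,0,-0.9,0,0,0,-0.1],[0,0,-0.9,0,0,0,-0.1],[0,0,0,0,0,0,-0.1],[0,0,0,0,0,0,-0.1],[0,0,0,0,0,0,-0.1],[0,0,0,0,0,0,-0.1]]]' |sed -n 2p
for i in 1 2 3 4; do python3 -m pendant '[[[-0.06,-0.94,0,0,0,0,0],[-0.06,-0.94,0,0,0,0,0],[-0.06,-0.94,0,0,0,0,0],[-0.06,-0.94,0,0,0,0,0],[-0.06,-0.94,0,0,0,0,0],[-0.06,-0.94,0,0,0,0,0],[-0.06,-0.94,0,0,0,0,0],[-0.06,-0.94,0,0,0,0,0]]]'|sed -n 2,3p; done
python3 - <<'E'
from h import *
for n in('top','wrist'):
    c=cap(n);h=cv2.cvtColor(c['frame'],cv2.COLOR_BGR2HSV)
    br=(h[...,0]<20)&(h[...,1]>90)&(h[...,2]<130)
    if n=='top':br[:180]=0;br[310:]=0;br[:,480:]=0
    else:br[290:]=0;np.savez('w3.npz',**c)
    print(n);rects(c,.0,.07,br)
print('rib');rects(c,.042,.058,br)
E
```

```text
time_s: 25.15
tcp_pos: [0.5737, -0.3532, 0.0425]
eef_rot: [-180.0, 0.0, -0.3]
contact_force: [0.6, 0.2, -0.8]
gripper_width: 0.0136
gripper_force: 20.0
time_s: 25.95
tcp_pos: [0.5737, -0.3533, 0.1157]
eef_rot: [-180.0, 0.0, -0.4]
contact_force: [-0.2, 0.1, -0.4]
gripper_width: 0.0396
gripper_force: 0.0
tcp_pos: [0.5734, -0.3531, 0.1859]
tcp_pos: [0.5648, -0.2007, 0.1871]
eef_rot: [-180.0, -0.0, -0.3]
tcp_pos: [0.5558, -0.0504, 0.1872]
eef_rot: [-180.0, -0.0, -0.3]
tcp_pos: [0.5468, 0.0998, 0.1872]
eef_rot: [-180.0, -0.0, -0.3]
tcp_pos: [0.5389, 0.2501, 0.1869]
eef_rot: [180.0, 0.0, -0.3]
top
px [201 211] n 601 rect 644.8 279.3 101.2 47.2 yaw -17.3 z 35.6 mean [644.3 274.3]
px [421 244] n 387 rect 572.2 -297.0 70.2 37.9 yaw -2.0 z 22.4 mean [ 572.1 -295.1]
px [443 244] n 379 rect 573.3 -354.3 69.7 38.2 yaw -0.8 z 22.3 mean [ 573.2 -352.1]
wrist
px [265  95] n 12660 rect 638.5 298.9 117.7 78.8 yaw -17.0 z 35.8 mean [637.4 282.1]
px [214  51] n 198 rect 662.4 321.2 15.7 6.3 yaw 83.9 z 20.3 mean [662.1 321.3]
rib
px [273  94] n 4597 rect 631.5 280.8 114.5 14.3 yaw -17.1 z 50.3 mean [633.7 279.6]
```

```bash
python3 -m pendant '[[[0.93,-0.31,0,0,0,0,0],[0.93,-0.31,0,0,0,0,0],[0.93,-0.31,0,0,0,0,0],[0.93,-0.31,0,0,0,0,0],[0.93,-0.31,0,0,0,0,0],[0,0,0,0,0,0.7,0],[0,0,0,0,0,0.7,0],[0,0,0,0,0,0.7,0]]]'
python3 -m pendant '[[[0,0,0,0,0,0.7,0],[0,0,0,0,0,0.7,0],[0,0,0,0,0,0.7,0],[0,0,0.8,0,0,0,0],[0,0,0.8,0,0,0,0],[0,0,0.8,0,0,0,0],[0,0,0.8,0,0,0,0],[0,0,0.8,0,0,0,0]]]'
python3 -m pendant '[[[0,0,0.48,0,0,0,0],[0,0,0.48,0,0,0,0],[0,0,0.48,0,0,0,0],[0,0,0.48,0,0,0,0],[0,0,0.48,0,0,0,0],[0,0,0,0,0,0,0],[0,0,0,0,0,0,0],[0,0,0,0,0,0,0]]]'
python3 -m pendant '[[[0,0,0,0,0,0,-1],[0,0,0,0,0,0,-1],[0,0,0,0,0,0,-1],[0,0,0,0,0,0,-1],[0,0,0,0,0,0,-1],[0,0,0,0,0,0,-1],[0,0,0,0,0,0,-1],[0,0,0,0,0,0,-1]]]' 25
```

```text
time_s: 30.85
tcp_pos: [0.6324, 0.2788, 0.1864]
eef_rot: [180.0, 0.0, -8.9]
contact_force: [-0.6, 0.5, -0.3]
gripper_width: 0.0438
gripper_force: 0.0
time_s: 31.65
tcp_pos: [0.6323, 0.2789, 0.1061]
eef_rot: [180.0, 0.0, -17.2]
contact_force: [-0.4, -0.1, 1.3]
gripper_width: 0.0438
gripper_force: 0.0
time_s: 32.45
tcp_pos: [0.6326, 0.2792, 0.0595]
eef_rot: [-180.0, -0.0, -17.1]
contact_force: [0.2, -0.1, 0.6]
gripper_width: 0.0438
gripper_force: 0.0
time_s: 33.25
tcp_pos: [0.6323, 0.2791, 0.0591]
eef_rot: [-180.0, -0.0, -17.1]
contact_force: [-0.1, 0.3, 1.9]
gripper_width: 0.0138
gripper_force: 25.0
```

```bash
python3 -m pendant '[[[0,0,-0.8,0,0,0,-1],[0,0,-0.8,0,0,0,-1],[0,0,-0.8,0,0,0,-1],[0,0,-0.8,0,0,-0.84,-1],[0,0,-0.8,0,0,-0.84,-1],[0,0,-0.8,0,0,-0.84,-1],[0,0,-0.8,0,0,-0.84,-1],[0,0,-0.8,0,0,-0.82,-1]]]'
for i in 1 2 3 4; do python3 -m pendant '[[[-0.26,0.9,0,0,0,0,-1],[-0.26,0.9,0,0,0,0,-1],[-0.26,0.9,0,0,0,0,-1],[-0.26,0.9,0,0,0,0,-1],[-0.26,0.9,0,0,0,0,-1],[-0.26,0.9,0,0,0,0,-1],[-0.26,0.9,0,0,0,0,-1],[-0.26,0.9,0,0,0,0,-1]]]' | sed -n 2,3p; done
python3 -m pendant '[[[0,0,0.8,0,0,0,-1],[0,0,0.8,0,0,0,-1],[0,0,0.8,0,0,0,-1],[0,0,0.8,0,0,0,-1],[0,0,0.8,0,0,0,-1],[0,0,0.8,0,0,0,-1],[0,0,0,0,0,0,-1],[0,0,0,0,0,0,-1]]]'
```

```text
time_s: 34.05
tcp_pos: [0.6319, 0.2788, 0.1872]
eef_rot: [180.0, 0.0, -0.3]
contact_force: [-0.4, 0.3, -0.7]
gripper_width: 0.0138
gripper_force: 25.0
tcp_pos: [0.5891, 0.1337, 0.187]
eef_rot: [-180.0, -0.0, -0.4]
tcp_pos: [0.5464, -0.0099, 0.187]
eef_rot: [-180.0, -0.0, -0.4]
tcp_pos: [0.5036, -0.1535, 0.187]
eef_rot: [180.0, -0.0, -0.4]
tcp_pos: [0.4607, -0.2971, 0.1869]
eef_rot: [180.0, 0.0, -0.4]
time_s: 38.05
tcp_pos: [0.4613, -0.2963, 0.0911]
eef_rot: [180.0, 0.0, -0.4]
contact_force: [-0.0, -0.7, -0.9]
gripper_width: 0.0136
gripper_force: 25.0
```

```bash
python3 -m pendant '[[[0,0,0.4,0,0,0,-1],[0,0,0.4,0,0,0,-1],[0,0,0.4,0,0,0,-1],[0,0,0.4,0,0,0,-1],[0,0,0.4,0,0,0,-1],[0,0,0.4,0,0,0,-1],[0,0,0,0,0,0,-1],[0,0,0,0,0,0,-1]]]'
python3 -m pendant '[[[0,0,0,0,0,0,-0.1],[0,0,0,0,0,0,-0.1],[0,0,0,0,0,0,-0.1],[0,0,0,0,0,0,-0.1],[0,0,-0.9,0,0,0,-0.1],[0,0,-0.9,0,0,0,-0.1],[0,0,-0.9,0,0,0,-0.1],[0,0,-0.9,0,0,0,-0.1]]]'
python3 -m pendant '[[[0,0,-0.9,0,0,0,-0.1],[0,0,-0.9,0,0,0,-0.1],[0,0,-0.9,0,0,0,-0.1],[0,0,-0.9,0,0,0,-0.1],[0,0,0,0,0,0,-0.1],[0,0,0,0,0,0,-0.1],[0,0,0,0,0,0,-0.1],[0,0,0,0,0,0,-0.1]]]' |sed -n 2p
for i in 1 2 3 4; do python3 -m pendant '[[[-0.1,-0.9,-0.1,0,0,0,1],[-0.1,-0.9,-0.1,0,0,0,1],[-0.1,-0.9,-0.1,0,0,0,1],[-0.1,-0.9,-0.1,0,0,0,1],[-0.1,-0.9,-0.1,0,0,0,1],[-0.1,-0.9,-0.1,0,0,0,1],[-0.1,-0.9,-0.1,0,0,0,1],[-0.1,-0.9,-0.1,0,0,0,1]]]'|sed -n 2,3p; done
python3 - <<'E'
from h import *
for n in('top','wrist'):
    c=cap(n);h=cv2.cvtColor(c['frame'],cv2.COLOR_BGR2HSV)
    br=(h[...,0]<20)&(h[...,1]>90)&(h[...,2]<130)
    if n=='top':br[:180]=0;br[310:]=0;br[:,480:]=0;rects(c,.0,.07,br)
    else:np.savez('w4.npz',**c);cv2.imwrite('pics/w4.png',c['frame'])
E
```

```text
time_s: 38.85
tcp_pos: [0.4615, -0.2957, 0.0425]
eef_rot: [-180.0, 0.0, -0.4]
contact_force: [0.2, 0.7, -0.3]
gripper_width: 0.0135
gripper_force: 25.0
time_s: 39.65
tcp_pos: [0.4615, -0.2957, 0.1157]
eef_rot: [-180.0, -0.0, -0.4]
contact_force: [-0.5, -0.2, -0.6]
gripper_width: 0.0395
gripper_force: 0.0
tcp_pos: [0.4611, -0.2956, 0.1861]
tcp_pos: [0.4462, -0.151, 0.2025]
eef_rot: [180.0, 0.1, -0.4]
tcp_pos: [0.4313, -0.0069, 0.2186]
eef_rot: [180.0, 0.0, -0.4]
tcp_pos: [0.4164, 0.1372, 0.2345]
eef_rot: [180.0, 0.0, -0.4]
tcp_pos: [0.4017, 0.2821, 0.251]
eef_rot: [180.0, 0.0, -0.4]
px [421 244] n 389 rect 571.7 -296.7 69.6 37.6 yaw 0.5 z 22.5 mean [ 572.  -295.2]
px [443 244] n 382 rect 573.3 -354.4 69.1 38.8 yaw -1.1 z 22.1 mean [ 573.3 -352.2]
px [421 287] n 659 rect 461.7 -297.2 112.1 38.0 yaw 0.2 z 22.3 mean [ 461.5 -294.7]
```

View pics/w4.png

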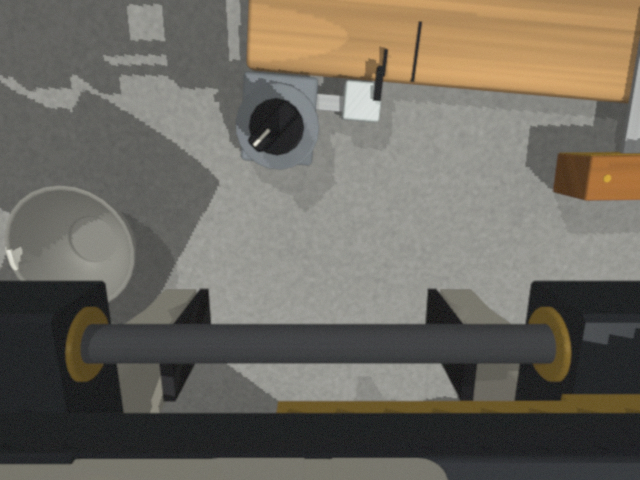

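All three cleats sit in their bays. The wrist view shows the knob at (276,126), its bar lying diagonally with a white index at (262,137), the stop block at (362,100), the pointer at (380,73), the mark at (416,50) and the bowl at (70,245).

```bash
cat > pm.py <<'E'
from h import *
def pm(c,roi):
    h=cv2.cvtColor(c['frame'],cv2.COLOR_BGR2HSV);v0,v1,u0,u1=roi
    m=np.zeros((480,640),np.uint8);m[v0:v1,u0:u1]=h[v0:v1,u0:u1,2]<75
    n,L,s,_=cv2.connectedComponentsWithStats(m);a=np.radians(-5.1);ex=np.array([np.cos(a),np.sin(a)]);ey=np.array([-np.sin(a),np.cos(a)])
    for i in range(1,n):
        if s[i,4]<25: continue
        Q=np.argwhere(L==i)
        for z in(.02,.0235,.025):
            X=np.array([ray(c,u,v,z)[:2]*1000 for v,u in Q])
            e=X[(X@ex).argsort()];k=max(3,len(e)//6)
            print(s[i],'z',z,'along-x %.1f..%.1f'%((X@ex).min(),(X@ex).max()),'y all %.1f std %.1f far %.1f near %.1f'%((X@ey).mean(),(X@ey).std(),(e[-k:]@ey).mean(),(e[:k]@ey).mean()))
E
python3 - <<'E'
from pm import *
c=dict(np.load('w4.npz'))
print('bar');rects(c,.0665,.08);rects(c,.06,.08)
print('gearbox');rects(c,.025,.035)
pm(c,(10,105,365,440))
h=cv2.cvtColor(c['frame'],cv2.COLOR_BGR2HSV)
m=(h[...,2]>140)&(h[...,1]<60);m[:105]=0;m[155:]=0;m[:,:245]=0;m[:,310:]=0
print('white',[ (ray(c,u,v,.073)[:2]*1000).round(1) for v,u in [np.argwhere(m).mean(0)]])
cv2.imwrite('pics/crop4.png',cv2.resize(c['frame'][20:180,220:440],None,fx=3.6,fy=3.6,interpolation=cv2.INTER_CUBIC))
E
```

```text
bar
px [272 126] n 1148 rect 477.4 316.9 41.4 14.2 yaw -45.7 z 74.0 mean [477.4 316.4]
px [273 126] n 1177 rect 477.4 316.9 41.4 14.2 yaw -45.7 z 73.8 mean [477.4 316.3]
gearbox
px [632 111] n 801 rect 487.3 20.5 65.7 16.4 yaw -1.0 z 26.5 mean [480.5  22.7]
px [280  86] n 1086 rect 509.2 314.1 59.9 18.2 yaw 84.4 z 30.2 mean [511.4 313.1]
px [361 101] n 1311 rect 497.2 248.0 30.0 29.9 yaw 85.0 z 30.9 mean [496.4 249.5]
px [246 155] n 64 rect 454.7 343.9 8.5 8.3 yaw 83.4 z 30.1 mean [454.1 345.1]
px [306 159] n 85 rect 451.2 294.1 9.4 8.3 yaw -89.9 z 30.1 mean [450.3 293.1]
px [572 175] n 286 rect 436.3 68.6 35.5 3.0 yaw -0.1 z 30.0 mean [436.6  68.7]
px [ 47 236] n 1056 rect 391.0 524.1 87.5 33.2 yaw -23.3 z 30.0 mean [386.2 531.2]
px [114 284] n 84 rect 342.0 469.2 21.6 4.4 yaw -55.3 z 29.3 mean [341.2 470.2]
[411  22  10  59  98] z 0.02 along-x 493.3..536.7 y all 250.7 std 0.4 far 250.7 near 250.7
[411  22  10  59  98] z 0.0235 along-x 492.9..535.8 y all 251.4 std 0.4 far 251.4 near 251.4
[411  22  10  59  98] z 0.025 along-x 492.7..535.5 y all 251.7 std 0.4 far 251.7 near 251.7
[374  50  13  50 288] z 0.02 along-x 476.1..514.2 y all 277.6 std 1.8 far 275.6 near 278.0
[374  50  13  50 288] z 0.0235 along-x 475.9..513.5 y all 278.0 std 1.8 far 276.0 near 278.5
[374  50  13  50 288] z 0.025 along-x 475.7..513.2 y all 278.2 std 1.8 far 276.2 near 278.7
white [array([481.2, 302.3])]
```

View pics/crop4.png

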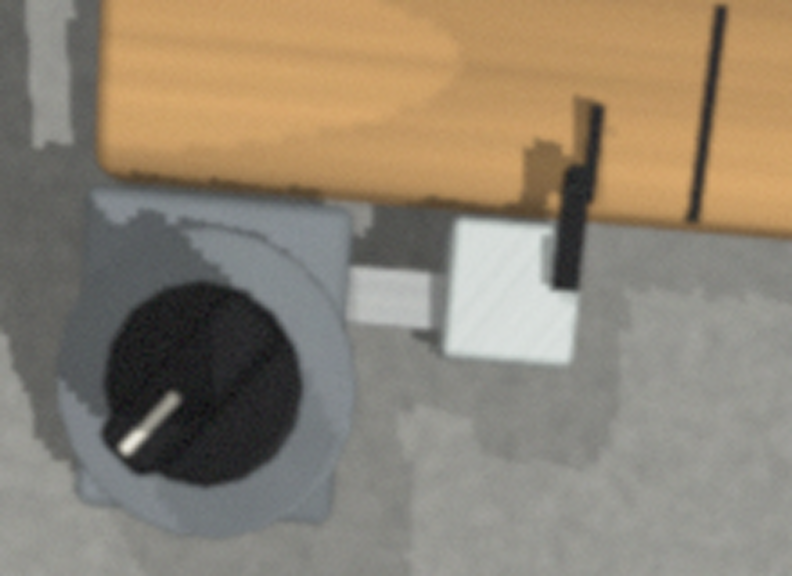

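The bar centre is at (477, 317) and 67–74 mm up, as described. Pointer to mark is 25.5 mm, so 2.55 rad or 146° clockwise, and the arm can turn that in one grip.

```bash
python3 -m pendant '[[[0.95,-0.44,0,0,0,0,0],[0.95,-0.44,0,0,0,0,0],[0.95,-0.44,0,0,0,0,0],[0.95,-0.44,0,0,0,0,0],[0,0,0,0,0,0.94,0],[0,0,0,0,0,0.94,0],[0,0,0,0,0,0.94,0],[0,0,0,0,0,0.94,0]]]'
python3 -m pendant '[[[0,0,0.3,0,0,0.94,0],[0,0,0.3,0,0,0.94,0],[0,0,0.3,0,0,0.94,0],[0,0,0.3,0,0,0.94,0],[0,0,0.3,0,0,0.94,0],[0,0,0.3,0,0,0.94,0],[0,0,0.3,0,0,0.94,0],[0,0,0.3,0,0,0.94,0]]]'
python3 -m pendant '[[[0,0,0.8,0,0,0,0],[0,0,0.8,0,0,0,0],[0,0,0.8,0,0,0,0],[0,0,0.8,0,0,0,0],[0,0,0.8,0,0,0,0],[0,0,0,0,0,0,0],[0,0,0,0,0,0,0],[0,0,0,0,0,0,0]]]'
```

```text
time_s: 44.55
tcp_pos: [0.4781, 0.3153, 0.2507]
eef_rot: [180.0, 0.0, -15.6]
contact_force: [0.9, 0.3, -0.4]
gripper_width: 0.0439
gripper_force: 0.0
time_s: 45.35
tcp_pos: [0.4781, 0.3153, 0.2026]
eef_rot: [180.0, -0.0, -45.7]
contact_force: [0.0, -0.2, 1.0]
gripper_width: 0.0435
gripper_force: 0.0
time_s: 46.15
tcp_pos: [0.4786, 0.3158, 0.1239]
eef_rot: [-179.9, -0.0, -45.5]
contact_force: [1.1, 0.6, 0.2]
gripper_width: 0.0437
gripper_force: 0.0
```

```bash
python3 -m pendant '[[[-0.08,0,0.54,0,0,0,0],[0,0,0.54,0,0,0,0],[0,0,0.54,0,0,0,0],[0,0,0.54,0,0,0,0],[0,0,0.54,0,0,0,0],[0,0,0,0,0,0,0],[0,0,0,0,0,0,0],[0,0,0,0,0,0,0]]]'
python3 -m pendant '[[[0,0,0,0,0,0,-1],[0,0,0,0,0,0,-1],[0,0,0,0,0,0,-1],[0,0,0,0,0,0,-1],[0,0,0,0,0,0,-1],[0,0,0,0,0,0,-1],[0,0,0,0,0,0,-1],[0,0,0,0,0,0,-1]]]' 40
python3 -m pendant '[[[0,0,0,0,0,0.9,-1],[0,0,0,0,0,0.9,-1],[0,0,0,0,0,0.9,-1],[0,0,0,0,0,0.9,-1],[0,0,0,0,0,0.9,-1],[0,0,0,0,0,0.9,-1],[0,0,0,0,0,0,-1],[0,0,0,0,0,0,-1]]]'
```

```text
time_s: 46.95
tcp_pos: [0.4771, 0.3166, 0.0692]
eef_rot: [-180.0, -0.0, -45.5]
contact_force: [0.1, 0.5, 0.7]
gripper_width: 0.0439
gripper_force: 0.0
time_s: 47.75
tcp_pos: [0.4772, 0.3167, 0.0691]
eef_rot: [-180.0, -0.0, -45.5]
contact_force: [1.8, -0.0, 1.5]
gripper_width: 0.0137
gripper_force: 40.0
time_s: 48.55
tcp_pos: [0.477, 0.3166, 0.0691]
eef_rot: [-180.0, 0.0, -67.0]
contact_force: [0.1, 0.4, 1.7]
gripper_width: 0.0142
gripper_force: 40.0
```

```bash
for i in 1 2 3 4; do python3 -m pendant '[[[0,0,0,0,0,0.9,-1],[0,0,0,0,0,0.9,-1],[0,0,0,0,0,0.9,-1],[0,0,0,0,0,0.9,-1],[0,0,0,0,0,0.9,-1],[0,0,0,0,0,0.9,-1],[0,0,0,0,0,0.9,-1],[0,0,0,0,0,0.9,-1]]]'|sed -n 2,4p; done
python3 - <<'E'
from pm import *
print(r.get_state()['eef_rot'],r.get_state()['moment'],r.get_state()['joints'])
for n in('top','side'):
    c=cap(n);np.savez(n+'5.npz',**c);cv2.imwrite(f'pics/{n}5.png',c['frame'])
c=cap('top');f=c['frame'][235:300,165:260];g=cap('side')['frame'][300:375,290:385]
cv2.imwrite('pics/ts5.png',np.hstack([cv2.resize(f,(400,400),interpolation=cv2.INTER_CUBIC),cv2.resize(g,(400,400),interpolation=cv2.INTER_CUBIC)]))
E
```

```text
tcp_pos: [0.4768, 0.3166, 0.0691]
eef_rot: [180.0, -0.0, -96.0]
contact_force: [-1.3, 0.7, 3.0]
tcp_pos: [0.4765, 0.3167, 0.0691]
eef_rot: [180.0, -0.0, -124.8]
contact_force: [-3.4, 1.5, 3.7]
tcp_pos: [0.4764, 0.3169, 0.0691]
eef_rot: [180.0, -0.0, -153.6]
contact_force: [-4.9, 3.2, 3.5]
tcp_pos: [0.4763, 0.3171, 0.0691]
eef_rot: [180.0, -0.0, 177.6]
contact_force: [-5.5, 4.6, 4.6]
[ 1.79954311e+02 -3.33065263e-02  1.77622276e+02] [1.50453829 1.87834022 0.12706389] [ 5.32037352e+01  2.12464367e+01 -2.48810450e+01 -7.69329656e-02
 -4.38536798e+01 -1.45526004e+02]
```

View pics/ts5.png

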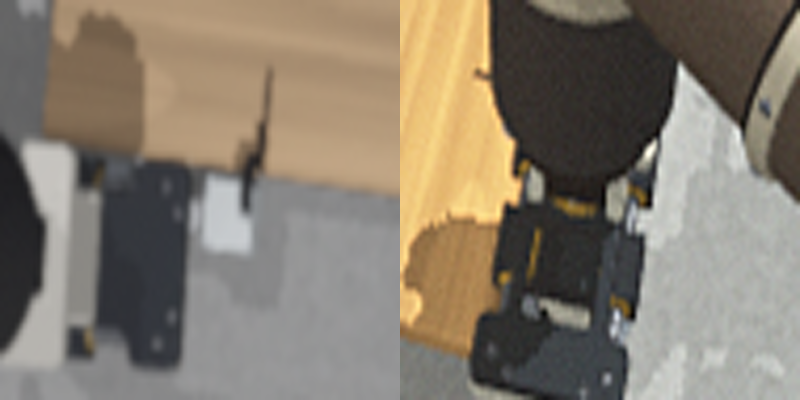

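The crops show the pointer tip nearly on the mark, slightly to its +y side, as expected after 136.9°. About 9° remain.

```bash
python3 -m pendant '[[[0,0,0,0,0,0.55,-1],[0,0,0,0,0,0.55,-1],[0,0,0,0,0,0.55,-1],[0,0,0,0,0,0.55,-1],[0,0,0,0,0,0,-1],[0,0,0,0,0,0,-1],[0,0,0,0,0,0,-1],[0,0,0,0,0,0,-1]]]'
python3 -m pendant '[[[0,0,0,0,0,0,0],[0,0,0,0,0,0,0],[0,0,0,0,0,0,0],[0,0,0,0,0,0,0],[0,0,-0.9,0,0,0,0],[0,0,-0.9,0,0,0,0],[0,0,-0.9,0,0,0,0],[0,0,-0.9,0,0,0,0]]]'
python3 -m pendant '[[[0,0,-0.9,0,0,0,0],[0,0,-0.9,0,0,0,0],[0,0,-0.9,0,0,0,0],[0,0,-0.9,0,0,0,0],[0,0,0,0,0,0,0],[0,0,0,0,0,0,0],[0,0,0,0,0,0,0],[0,0,0,0,0,0,0]]]'|sed -n 2,3p
python3 - <<'E'
from h import *
c=cap('wrist');np.savez('w6.npz',**c);cv2.imwrite('pics/w6.png',c['frame']);rects(c,.025,.034)
E
```

```text
time_s: 52.75
tcp_pos: [0.4763, 0.3172, 0.0691]
eef_rot: [179.9, -0.0, 169.0]
contact_force: [-5.2, 2.7, 4.3]
gripper_width: 0.0139
gripper_force: 40.0
time_s: 53.55
tcp_pos: [0.4769, 0.3162, 0.1415]
eef_rot: [-180.0, -0.0, 168.9]
contact_force: [0.2, -0.4, -0.6]
gripper_width: 0.044
gripper_force: 0.0
tcp_pos: [0.4767, 0.3161, 0.212]
eef_rot: [-179.9, -0.0, 168.8]
px [569  55] n 1451 rect 400.0 517.0 86.1 31.4 yaw -44.1 z 29.5 mean [396.1 527. ]
px [348 192] n 125 rect 454.1 345.3 14.4 7.3 yaw 39.5 z 29.9 mean [454.3 344.5]
px [285 198] n 115 rect 448.9 293.1 14.3 7.1 yaw -53.0 z 30.0 mean [449.3 293.8]
px [  5 243] n 152 rect 443.3 68.2 20.8 2.5 yaw -0.8 z 28.8 mean [445.2  68.3]
px [208 268] n 1273 rect 494.6 222.6 30.5 30.3 yaw -4.9 z 30.8 mean [492.8 224.6]
px [324 263] n 860 rect 508.2 313.9 60.0 19.9 yaw 85.8 z 30.3 mean [511.1 314.1]
px [  7 374] n 214 rect 553.8 22.3 20.0 11.6 yaw -2.9 z 26.3 mean [555.1  23.1]
```

```bash
for i in 1 2 3; do python3 -m pendant '[[[0,0,-0.1,0,0,-1,0],[0,0,-0.1,0,0,-1,0],[0,0,-0.1,0,0,-1,0],[0,0,-0.1,0,0,-1,0],[0,0,-0.1,0,0,-1,0],[0,0,-0.1,0,0,-1,0],[0,0,-0.1,0,0,-1,0],[0,0,-0.1,0,0,-1,0]]]'|sed -n 2,3p; done
python3 - <<'E'
from h import *
c=cap('wrist');np.savez('w7.npz',**c);cv2.imwrite('pics/w7.png',c['frame']);print('30');rects(c,.025,.034);print('50');rects(c,.045,.055)
c=cap('top');print('top');rects(c,.025,.034);print('50');rects(c,.045,.056);np.savez('t7.npz',**c)
E
```

```text
tcp_pos: [0.4769, 0.3164, 0.2285]
eef_rot: [-180.0, -0.0, -159.0]
tcp_pos: [0.4769, 0.3163, 0.2445]
eef_rot: [180.0, -0.1, -127.0]
tcp_pos: [0.4769, 0.3164, 0.2605]
eef_rot: [180.0, -0.0, -95.0]
30
px [287 106] n 1220 rect 495.3 222.4 29.6 29.5 yaw -5.2 z 31.0 mean [494.3 223.6]
px [285 214] n 844 rect 507.1 313.5 59.2 22.0 yaw 83.1 z 30.3 mean [510.8 310.5]
px [345 186] n 87 rect 450.3 292.0 13.0 6.5 yaw -44.7 z 29.7 mean [450.8 292.3]
px [ 72 231] n 1100 rect 698.2 311.8 38.3 22.4 yaw -4.9 z 32.0 mean [696.7 311.1]
50
top
px [318 157] n 84 rect 793.6 -25.1 44.1 14.1 yaw -18.6 z 29.8 mean [794.2 -25.1]
px [187 191] n 102 rect 697.7 312.2 34.6 22.3 yaw 3.2 z 31.0 mean [696.9 312.1]
px [313 205] n 78 rect 666.3 -14.6 31.8 15.6 yaw 1.1 z 31.1 mean [665.4 -14.8]
px [349 257] n 137 rect 536.0 -109.3 71.3 13.6 yaw 57.1 z 29.9 mean [ 536.8 -107.9]
px [219 270] n 103 rect 494.2 221.7 29.9 29.5 yaw 83.1 z 29.7 mean [492.5 223.3]
50
px [302 295] n 668 rect 435.5 9.2 117.6 35.0 yaw -88.9 z 49.8 mean [436.1   7.8]
```

View pics/w7.png

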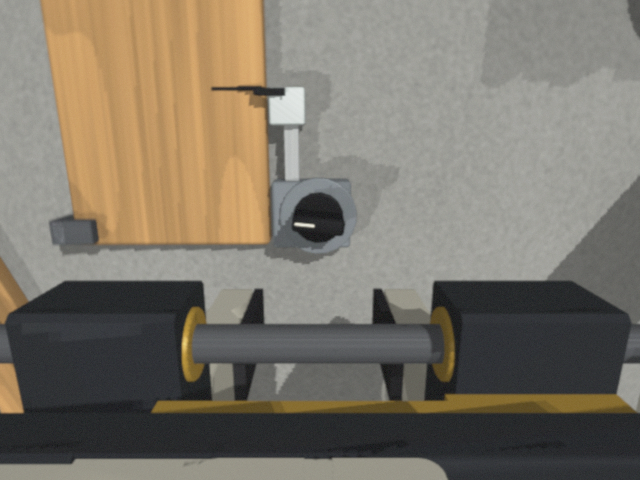

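Pointer (265,91) and mark (228,88) look collinear. I'll check that numerically, then take the square.

Run:
```python
from h import *
c=dict(np.load('w7.npz'));h=cv2.cvtColor(c['frame'],cv2.COLOR_BGR2HSV)
a=np.radians(-5.1);ex=np.array([np.cos(a),np.sin(a)]);ey=np.array([-np.sin(a),np.cos(a)])
for u in range(210,288,4):
    v=np.where(h[78:104,u,2]<75)[0]
    if len(v):
        v=v.mean()+78;print(u,round(v,1),[ (round(p@ex,1),round(p@ey,1)) for p in[ray(c,u,v,z)[:2]*1000 for z in(.02,.0235)]])
# edge check
w=(h[...,0]<25)&(h[...,1]>70)&(h[...,2]>120)
E=np.array([ray(c,np.where(w[v,200:300])[0].max()+200.5,v,.02)[:2]*1000 for v in range(5,80,5)])
print('edge x_b',(E@ex).round(1))
```

```text
214 88.5 [(np.float64(535.3), np.float64(251.4)), (np.float64(534.4), np.float64(251.7))]
218 88.5 [(np.float64(531.9), np.float64(251.3)), (np.float64(531.1), np.float64(251.7))]
222 88.5 [(np.float64(528.5), np.float64(251.3)), (np.float64(527.7), np.float64(251.7))]
226 88.5 [(np.float64(525.1), np.float64(251.3)), (np.float64(524.4), np.float64(251.7))]
230 88.5 [(np.float64(521.7), np.float64(251.3)), (np.float64(521.0), np.float64(251.7))]
234 88.5 [(np.float64(518.3), np.float64(251.3)), (np.float64(517.7), np.float64(251.7))]
238 88.0 [(np.float64(514.9), np.float64(250.9)), (np.float64(514.3), np.float64(251.2))]
242 88.0 [(np.float64(511.6), np.float64(250.9)), (np.float64(511.0), np.float64(251.2))]
246 88.0 [(np.float64(508.2), np.float64(250.9)), (np.float64(507.6), np.float64(251.2))]
250 88.0 [(np.float64(504.8), np.float64(250.9)), (np.float64(504.3), np.float64(251.2))]
254 90.0 [(np.float64(501.5), np.float64(252.5)), (np.float64(501.0), np.float64(252.8))]
258 90.5 [(np.float64(498.1), np.float64(252.9)), (np.float64(497.6), np.float64(253.2))]
262 91.0 [(np.float64(494.7), np.float64(253.2)), (np.float64(494.3), np.float64(253.6))]
266 91.5 [(np.float64(491.3), np.float64(253.6)), (np.float64(490.9), np.float64(254.0))]
270 91.5 [(np.float64(488.0), np.float64(253.6)), (np.float64(487.6), np.float64(253.9))]
274 91.5 [(np.float64(484.6), np.float64(253.6)), (np.float64(484.2), np.float64(253.9))]
278 91.5 [(np.float64(481.2), np.float64(253.6)), (np.float64(480.9), np.float64(253.9))]
282 91.5 [(np.float64(477.8), np.float64(253.6)), (np.float64(477.5), np.float64(253.9))]
edge x_b [491.4 491.5 491.6 491.8 491.9 491.2 491.3 491.4 491.5 491.6 491.7 491.
 491.1 491.3 491.4]
```

```bash
for i in 1 2; do python3 -m pendant '[[[0.95,0.05,0,0,0,0,0.5],[0.95,0.05,0,0,0,0,0.5],[0.95,0.05,0,0,0,0,0.5],[0.95,0.05,0,0,0,0,0.5],[0.95,0.05,0,0,0,0,0.5],[0.95,0.05,0,0,0,0,0.5],[0.95,0.05,0,0,0,0,0.5],[0.95,0.05,0,0,0,0,0.5]]]'|sed -n 2,3p; done
python3 - <<'E'
from h import *
c=cap('wrist');np.savez('w8.npz',**c);cv2.imwrite('pics/w8.png',c['frame']);print('50');rects(c,.045,.055);print('blade');rects(c,.023,.029)
E
```

```text
tcp_pos: [0.4551, 0.1641, 0.2611]
eef_rot: [-180.0, 0.0, -95.2]
tcp_pos: [0.4333, 0.0136, 0.261]
eef_rot: [-180.0, 0.0, -95.2]
50
px [313 209] n 6017 rect 436.5 8.3 119.9 36.3 yaw -89.6 z 50.4 mean [436.5   5.4]
blade
px [233 216] n 4731 rect 510.6 8.8 108.3 36.4 yaw 0.4 z 26.0 mean [510.2   8.4]
```

The pointer tip is at board-y 251.2 and the mark at 251.3, so the stop is on its mark. The stock centre is (436.5, 8.3) at yaw 0.4°, with its top at 50 mm as expected.

```bash
python3 -m pendant '[[[0,0,0.5,0,0,-0.7,0.5],[0,0,0.5,0,0,-0.7,0.5],[0.26,-0.16,0.9,0,0,0,0.5],[0,0,0.9,0,0,0,0.5],[0,0,0.9,0,0,0,0.5],[0,0,0.9,0,0,0,0.5],[0,0,0.9,0,0,0,0.5],[0,0,0.9,0,0,0,0.5]]]'
python3 -m pendant '[[[0,0,0.8,0,0,0,0.5],[0,0,0.8,0,0,0,0.5],[0,0,0.8,0,0,0,0.5],[0,0,0.5,0,0,0,0.5],[0,0,0.5,0,0,0,0.5],[0,0,0.5,0,0,0,0.5],[0,0,0,0,0,0,0.5],[0,0,0,0,0,0,0.5]]]'
python3 -m pendant '[[[0,0,0,0,0,0,-1],[0,0,0,0,0,0,-1],[0,0,0,0,0,0,-1],[0,0,0,0,0,0,-1],[0,0,0,0,0,0,-1],[0,0,0,0,0,0,-1],[0,0,0,0,0,0,-1],[0,0,0,0,0,0,-1]]]' 40
python3 - <<'E'
from h import *
s=r.get_state();print(s['tcp_pos'],s['eef_rot'])
c=cap('wrist');rects(c,.045,.055);c=cap('top');rects(c,.045,.056)
E
```

```text
time_s: 59.35
tcp_pos: [0.4369, 0.0094, 0.1323]
eef_rot: [-180.0, 0.0, -89.6]
contact_force: [-0.5, 0.9, 0.8]
gripper_width: 0.0657
gripper_force: 0.0
time_s: 60.15
tcp_pos: [0.4371, 0.0099, 0.055]
eef_rot: [180.0, -0.0, -89.5]
contact_force: [0.3, -0.1, 0.8]
gripper_width: 0.066
gripper_force: 0.0
time_s: 60.95
tcp_pos: [0.4368, 0.0099, 0.0551]
eef_rot: [180.0, -0.0, -89.6]
contact_force: [-2.9, 0.3, 6.1]
gripper_width: 0.0355
gripper_force: 40.0
[0.43680055 0.00989397 0.05507163] [ 1.79981341e+02 -6.55647841e-03 -8.95509291e+01]
px [318 242] n 17842 rect 437.6 -21.9 67.3 59.1 yaw 0.6 z 50.6 mean [437.6 -22.3]
px [317 382] n 3548 rect 437.4 31.9 36.5 18.1 yaw 1.9 z 50.6 mean [437.3  31.5]
```

```bash
python3 -m pendant '[[[0,0,-0.25,0,0,0,-1],[0,0,-0.25,0,0,0,-1],[0,0,-0.25,0,0,0,-1],[0,0,0,0,0,0.69,-1],[0,0,0,0,0,0.69,-1],[0,0,0,0,0,0,-1],[0,0,0,0,0,0,-1],[0,0,0,0,0,0,-1]]]'
python3 -m pendant '[[[-0.83,-0.21,0,0,0,0,-1],[-0.83,-0.21,0,0,0,0,-1],[-0.83,-0.21,0,0,0,0,-1],[-0.83,-0.21,0,0,0,0,-1],[-0.83,-0.21,0,0,0,0,-1],[-0.83,-0.21,0,0,0,0,-1],[-0.83,-0.21,0,0,0,0,-1],[-0.83,-0.21,0,0,0,0,-1]]]'
python3 -m pendant '[[[0,0,0,0,0,0,-1],[0,0,0,0,0,0,-1],[0,0,0.22,0,0,0,-1],[0,0,0.22,0,0,0,-1],[0,0,0.22,0,0,0,-1],[0,0,0,0,0,0,-1],[0,0,0,0,0,0,-1],[0,0,0,0,0,0,-1]]]'
python3 - <<'E'
from h import *
s=r.get_state();p=s['tcp_pos'][:2]*1000;a=np.radians(-5.1);print('ex %.1f ey %.1f'%(p@[np.cos(a),np.sin(a)],p@[-np.sin(a),np.cos(a)]),s['tcp_pos'][2],s['eef_rot'])
c=cap('wrist');cv2.imwrite('pics/w9.png',c['frame']);c=cap('top');cv2.imwrite('pics/t9.png',cv2.resize(c['frame'][185:310,165:335],None,fx=4.5,fy=4.5,interpolation=cv2.INTER_CUBIC))
E
```

```text
time_s: 61.85
tcp_pos: [0.437, 0.01, 0.07]
eef_rot: [-180.0, 0.0, -95.0]
contact_force: [-0.0, -1.1, -1.6]
gripper_width: 0.0359
gripper_force: 40.0
time_s: 62.65
tcp_pos: [0.4826, 0.1407, 0.0699]
eef_rot: [180.0, -0.0, -95.1]
contact_force: [0.2, 0.7, -2.7]
gripper_width: 0.0356
gripper_force: 40.0
time_s: 63.45
tcp_pos: [0.4823, 0.1392, 0.0569]
eef_rot: [-180.0, 0.0, -95.1]
contact_force: [-0.2, 0.3, -2.5]
gripper_width: 0.0356
gripper_force: 40.0
ex 468.0 ey 181.5 0.05685282181567565 [-1.79992367e+02  2.91288799e-03 -9.50755069e+01]
```

View pics/t9.png

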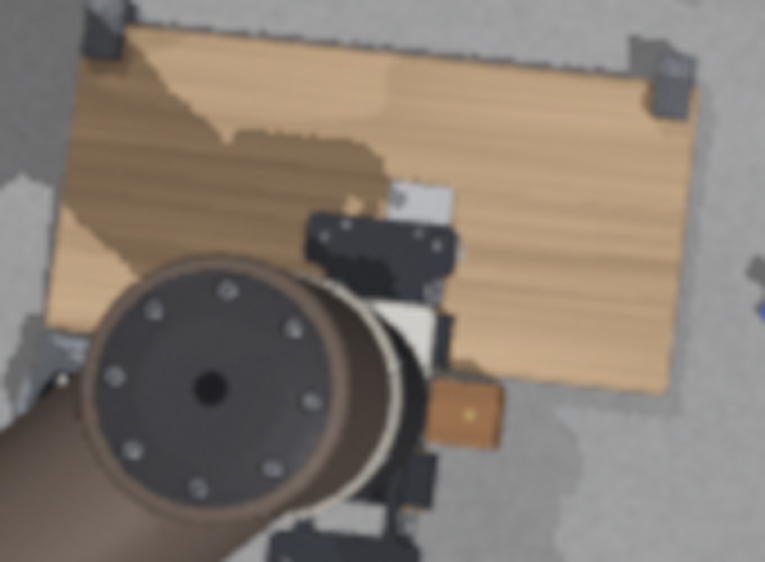

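The crop shows the blade over the board (420,200), the stock (465,412) short of the front edge and the arm clear of the clamps. Now I'll creep in.

```bash
python3 -m pendant '[[[0,-0.05,0.03,0,0,0,-1],[0,-0.05,0.03,0,0,0,-1],[0,-0.05,0,0,0,0,-1],[0,-0.05,0,0,0,0,-1],[0,0,0,0,0,0,-1],[0,0,0,0,0,0,-1],[0,0,0,0,0,0,-1],[0,0,0,0,0,0,-1]]]'
python3 -m pendant '[[[0,-0.05,0,0,0,0,-1],[0,-0.05,0,0,0,0,-1],[0,0,0,0,0,0,-1],[0,0,0,0,0,0,-1],[0,0,0,0,0,0,-1],[0,0,0,0,0,0,-1],[0,0,0,0,0,0,-1],[0,0,0,0,0,0,-1]]]'
```

```text
time_s: 64.35
tcp_pos: [0.4862, 0.1389, 0.0556]
eef_rot: [-180.0, 0.0, -95.1]
contact_force: [-0.4, -0.1, -1.5]
gripper_width: 0.0355
gripper_force: 40.0
time_s: 65.15
tcp_pos: [0.4882, 0.1387, 0.0555]
eef_rot: [180.0, -0.0, -95.1]
contact_force: [-0.9, -0.0, -4.0]
gripper_width: 0.0351
gripper_force: 40.0
```

```bash
for i in 1 2 3; do python3 -m pendant '[[[0,-0.025,0,0,0,0,-1],[0,-0.025,0,0,0,0,-1],[0,0,0,0,0,0,-1],[0,0,0,0,0,0,-1],[0,0,0,0,0,0,-1],[0,0,0,0,0,0,-1],[0,0,0,0,0,0,-1],[0,0,0,0,0,0,-1]]]'|sed -n 2,4p;done
```

```text
tcp_pos: [0.4882, 0.1386, 0.0554]
eef_rot: [179.9, -0.0, -95.1]
contact_force: [-6.6, 2.6, 1.3]
tcp_pos: [0.4883, 0.1384, 0.0553]
eef_rot: [179.8, -0.0, -95.1]
contact_force: [-10.7, 5.4, 3.8]
tcp_pos: [0.4883, 0.1383, 0.0553]
eef_rot: [179.8, -0.1, -95.1]
contact_force: [-16.7, 7.7, 8.4]
```

```bash
python3 -m pendant '[[[0,0.06,0,0,0,0,-1],[0,0.06,0,0,0,0,-1],[0,0,0,0,0,0,-1],[-0.1,0,0,0,0,0,-1],[-0.1,0,0,0,0,0,-1],[-0.1,0,0,0,0,0,-1],[-0.1,0,0,0,0,0,-1],[0,0,0,0,0,0,-1]]]'
for i in 1 2 ; do python3 -m pendant '[[[-0.03,0,0,0,0,0,-1],[0,0,0,0,0,0,-1],[0,0,0,0,0,0,-1],[-0.03,0,0,0,0,0,-1],[0,0,0,0,0,0,-1],[0,0,0,0,0,0,-1],[0,0,0,0,0,0,-1],[0,0,0,0,0,0,-1]]]'|sed -n 2,4p;done
python3 - <<'E'
from h import *
s=r.get_state();p=s['tcp_pos'][:2]*1000;a=np.radians(-5.1);print('ex %.1f ey %.1f'%(p@[np.cos(a),np.sin(a)],p@[-np.sin(a),np.cos(a)]))
for n in('top','wrist','side'):c=cap(n);np.savez(n+'10.npz',**c);cv2.imwrite(f'pics/{n}10.png',c['frame'])
c=dict(np.load('top10.npz'));rects(c,.022,.036);print(50);rects(c,.045,.056)
E
```

```text
time_s: 68.35
tcp_pos: [0.4889, 0.1462, 0.0553]
eef_rot: [179.9, -0.1, -95.1]
contact_force: [-4.5, -1.5, 0.1]
gripper_width: 0.0357
gripper_force: 40.0
tcp_pos: [0.489, 0.1472, 0.0552]
eef_rot: [179.9, -0.1, -95.1]
contact_force: [-4.4, -2.4, -1.3]
tcp_pos: [0.4891, 0.1484, 0.0553]
eef_rot: [179.9, -0.1, -95.1]
contact_force: [-3.9, -3.0, -0.7]
ex 474.0 ey 191.3
px [316 162] n 150 rect 780.0 -20.8 70.8 14.1 yaw -17.8 z 29.6 mean [779.8 -21. ]
px [188 191] n 124 rect 696.7 311.7 37.6 23.3 yaw 1.8 z 30.8 mean [697.6 311.2]
px [314 204] n 117 rect 668.2 -16.8 37.4 22.7 yaw -5.3 z 31.3 mean [666.9 -15.8]
px [349 257] n 153 rect 536.0 -109.5 71.6 13.5 yaw 57.3 z 30.0 mean [ 535.7 -109.5]
px [ 99 304] n 85 rect 407.0 525.4 54.9 12.9 yaw -44.2 z 29.0 mean [405.4 526.5]
50
px [264 274] n 208 rect 485.4 105.7 37.3 35.3 yaw 85.8 z 50.1 mean [485.6 106. ]
```

```bash
python3 -m pendant '[[[-0.03,0,0,0,0,0,-1],[0,0,0,0,0,0,-1],[0,0,0,0,0,0,-1],[0,0,0,0,0,0,-1],[0,0,0,0,0,0,-1],[0,0,0,0,0,0,-1],[0,0,0,0,0,0,-1],[0,0,0,0,0,0,-1]]]'|sed -n 2,4p
python3 -m pendant '[[[0,0,0.02,0,0,0,-1],[0,0,0,0,0,0,-1],[0,0,0,0,0,0,0.4],[0,0,0,0,0,0,0.4],[0,0,0,0,0,0,0.4],[0,0,0,0,0,0,0.4],[0,0,0,0,0,0,0.4],[0,0,0,0,0,0,0.4]]]'
python3 -m pendant '[[[0,0,-0.5,0,0,0,0.4],[0,0,-0.9,0,0,0,0.4],[0,0,-0.9,0,0,0,0.4],[0,0,-0.9,0,0,0,0.4],[0,0,-0.9,0,0,0,0.4],[0,0,-0.9,0,0,0,0.4],[0,0,-0.9,0,0,0,0.4],[0,0,-0.9,0,0,0,0.4]]]'
for i in 1 2; do python3 -m pendant '[[[-0.7,0.4,-0.3,0,0,0.9,0.4],[-0.7,0.4,-0.3,0,0,0.9,0.4],[-0.7,0.4,-0.3,0,0,0.9,0.4],[-0.7,0.4,-0.3,0,0,0.9,0.4],[-0.7,0.4,-0.3,0,0,0.9,0.4],[-0.7,0.4,-0.3,0,0,0.9,0.4],[-0.7,0.4,-0.3,0,0,0.9,0.4],[-0.7,0.4,-0.3,0,0,0.9,0.4]]]' |sed -n 2,4p;done
python3 - <<'E'
from h import *
for n in('top','wrist','side'):c=cap(n);np.savez(n+'11.npz',**c);cv2.imwrite(f'pics/{n}11.png',c['frame'])
a=np.radians(-5.1)
for n in('wrist','top'):
    c=dict(np.load(n+'11.npz'));print(n);rects(c,.026,.034);print(50);rects(c,.045,.056)
c=dict(np.load('top11.npz'));cv2.imwrite('pics/t11.png',cv2.resize(c['frame'][185:310,165:335],None,fx=4.5,fy=4.5,interpolation=cv2.INTER_CUBIC))
E
```

```text
tcp_pos: [0.4892, 0.1489, 0.0553]
eef_rot: [179.9, -0.1, -95.1]
contact_force: [-4.1, -2.8, -1.8]
time_s: 71.7
tcp_pos: [0.4899, 0.1498, 0.0552]
eef_rot: [-180.0, 0.0, -95.1]
contact_force: [0.5, 0.6, 0.1]
gripper_width: 0.0614
gripper_force: 0.0
time_s: 72.5
tcp_pos: [0.4897, 0.1496, 0.1928]
eef_rot: [-180.0, 0.0, -95.1]
contact_force: [0.1, 0.0, 0.4]
gripper_width: 0.0611
gripper_force: 0.0
tcp_pos: [0.4628, 0.275, 0.2404]
eef_rot: [-180.0, 0.0, -124.0]
contact_force: [1.1, 0.4, 0.0]
tcp_pos: [0.4998, 0.3972, 0.2883]
eef_rot: [180.0, 0.0, -152.8]
contact_force: [0.2, 0.1, 0.0]
wrist
px [489 134] n 1096 rect 371.1 506.1 92.8 67.8 yaw 31.4 z 30.1 mean [364.9 515.9]
px [150 111] n 1166 rect 494.0 221.8 32.2 31.7 yaw -4.7 z 30.9 mean [493.4 223.4]
px [239 104] n 61 rect 449.3 292.5 9.4 5.4 yaw -48.2 z 30.0 mean [449.6 292.7]
px [288 136] n 85 rect 454.2 344.9 13.0 6.5 yaw 39.9 z 29.9 mean [454.6 344.4]
px [235 172] n 728 rect 508.2 313.8 60.1 20.0 yaw 85.8 z 30.3 mean [511.1 314.2]
50
px [65 62] n 6258 rect 489.4 149.3 117.1 37.0 yaw 84.9 z 50.6 mean [488.4 153.1]
top
px [218 270] n 78 rect 495.4 224.3 26.5 24.1 yaw -6.1 z 30.0 mean [494.1 225.1]
50
px [247 273] n 637 rect 488.7 147.5 120.4 36.2 yaw 84.8 z 49.6 mean [488.5 146.4]
```

View pics/t11.png

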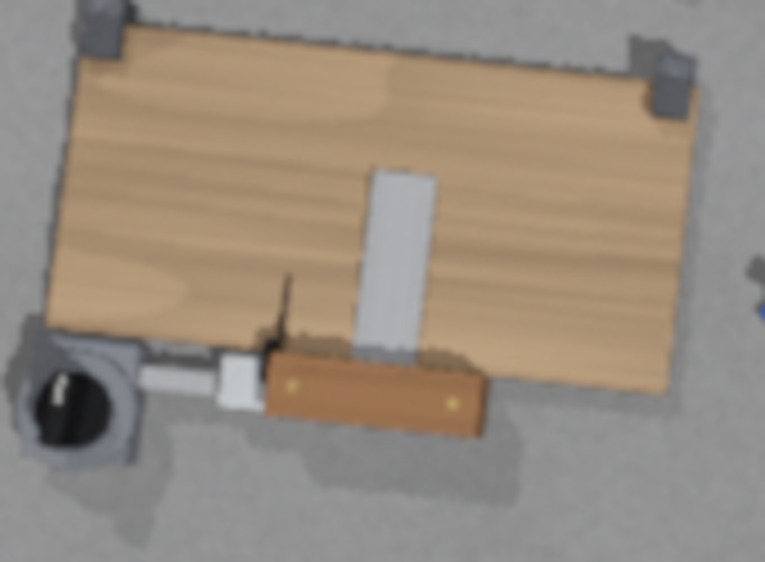

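The square lies along the edge with its end at the stop (265,382) and the blade over the board, and the pointer is still on the line. One close check before handing in.

```bash
for i in 1 2; do python3 -m pendant '[[[0,0,0,0,0,-0.9,0.4],[0,0,0,0,0,-0.9,0.4],[0,0,0,0,0,-0.9,0.4],[0,0,0,0,0,-0.9,0.4],[0,0,0,0,0,-0.9,0.4],[0,0,0,0,0,-0.9,0.4],[0,0,0,0,0,-0.9,0.4],[0,0,0,0,0,-0.9,0.4]]]'|sed -n 2,3p;done
python3 -m pendant '[[[0.6,0,0.5,0,0,0,0.4],[0.6,0,0.5,0,0,0,0.4],[0.6,0,0.5,0,0,0,0.4],[0.6,0,0.5,0,0,0,0.4],[0.6,0,0.5,0,0,0,0.4],[0.6,0,0.5,0,0,0,0.4],[0.6,0,0.5,0,0,0,0.4],[0.6,0,0.5,0,0,0,0.4]]]'|sed -n 2,4p
python3 -m pendant '[[[0,0,0,0,0,0,0.4],[0,0,0,0,0,0,0.4],[0,0,0,0,0,0,0.4],[0,0,0,0,0,0,0.4],[0,0,0,0,0,0,0.4],[0,0,0,0,0,0,0.4],[0,0,0,0,0,0,0.4],[0,0,0,0,0,0,0.4]]]'|sed -n 2,4p
python3 - <<'E'
from h import *
c=cap('wrist');np.savez('w12.npz',**c);cv2.imwrite('pics/w12.png',c['frame'])
rects(c,.028,.034);print(50);rects(c,.046,.055);print('blade');rects(c,.0235,.0275)
t=cap('top');h=cv2.cvtColor(t['frame'],cv2.COLOR_BGR2HSV)
br=(h[...,0]<20)&(h[...,1]>90)&(h[...,2]<130);br[:,:400]=0;br[:200]=0;br[310:]=0;br[:,470:]=0;print('tray');rects(t,0,.07,br)
E
```

```text
tcp_pos: [0.4993, 0.3959, 0.2875]
eef_rot: [180.0, -0.0, -123.7]
tcp_pos: [0.4993, 0.3959, 0.2875]
eef_rot: [180.0, -0.0, -94.9]
tcp_pos: [0.4909, 0.3, 0.2069]
eef_rot: [-180.0, 0.0, -95.0]
contact_force: [-0.4, -0.6, -0.3]
tcp_pos: [0.4913, 0.3012, 0.2071]
eef_rot: [180.0, -0.0, -95.1]
contact_force: [0.7, 0.9, 0.1]
px [304 121] n 1619 rect 495.1 222.2 29.7 29.7 yaw 84.9 z 30.9 mean [494.2 223.5]
px [301 244] n 1072 rect 505.8 313.7 59.1 24.5 yaw 84.8 z 30.3 mean [510.6 310.3]
px [371 213] n 93 rect 449.7 292.3 10.7 6.7 yaw -47.5 z 29.9 mean [450.5 292.5]
px [ 56 264] n 1367 rect 698.1 311.9 38.8 22.6 yaw -5.0 z 32.2 mean [697.3 311.3]
50
px [301  48] n 5406 rect 492.0 178.6 57.2 36.4 yaw 84.8 z 50.5 mean [491.9 178. ]
blade
px [193  18] n 5248 rect 563.9 147.9 107.9 22.3 yaw -5.1 z 26.0 mean [563.8 148. ]
tray
px [421 244] n 385 rect 572.1 -296.9 69.8 37.7 yaw -1.1 z 22.3 mean [ 572.  -295.1]
px [443 244] n 380 rect 573.2 -354.9 69.7 38.0 yaw -2.5 z 22.1 mean [ 573.5 -352.3]
px [421 287] n 657 rect 461.9 -297.0 112.4 37.9 yaw -0.2 z 22.1 mean [ 461.5 -294.8]
```

View pics/w12.png

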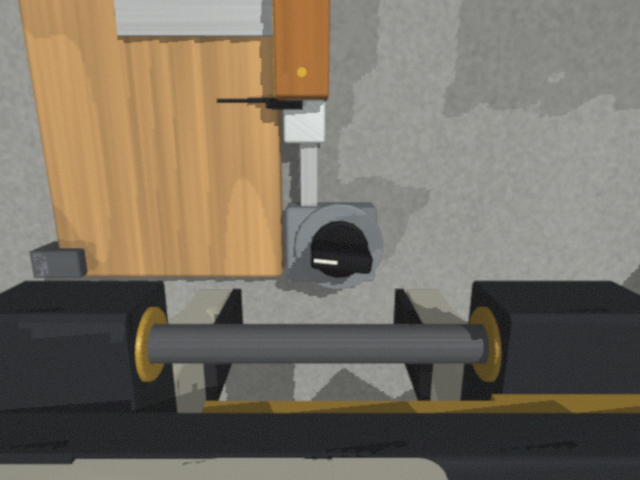

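The close view shows the stock's end at the block (302,98) with a gap of about 0.3 mm. The face is flush along the edge (yaw -5.2° against -5.1°) and the pointer is in line with the mark (217–285,101). The cleats are unmoved, so I'm handing in.

```bash
python3 -c "
from h import *
print(r.close_job())"
```

```text
the job is handed in; nothing more can be done
None
```

The job is handed in (no verdict came back): the three cleats present lie in their own-size compartments, the pointer is on the mark, and the square is flush along the edge with its end about 0.3 mm from the stop.

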